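# Fetch the sugar jar from behind the tall dabbas for the chai tray

### The job

The yellow sugar jar is wanted on the steel chai tray, beside the two glasses, but three tall dabbas hem it in on the green stand: first set all three aside, standing on the wooden chopping board, then stand the sugar jar on the free part of the tray, and last put each dabba back on the very spot of the stand where it stood. Keep everything upright, set things down gently without dropping them, and do not disturb the glasses on the tray.

Things in the scene. Friction and masses are not known exactly. Their poses are not given: they have to be found in the camera images.
- steel_mid (a point): Tall plain stainless-steel dabba (canister), grey metal all over, with lid; upright round cylinder 64 mm in diameter, 135 mm high, about 0.2 to 0.5 kg. This point is its centre, half-way up, 67.5 mm above its underside; z is its axis, up. It stands on the green stand at the start, one of three packed in an arc round the front and sides of the sugar jar (roughly 15 to 30 mm between neighbours). Being tall it is best gripped 25 to 40 mm below its top.
- green_mid (a point): Tall green plastic dabba, white lid; upright round cylinder 64 mm in diameter, 135 mm high, about 0.2 to 0.5 kg. This point is its centre, half-way up, 67.5 mm above its underside; z is its axis, up. It stands on the green stand at the start, one of three packed in an arc round the front and sides of the sugar jar (roughly 15 to 30 mm between neighbours). Being tall it is best gripped 25 to 40 mm below its top.
- red_mid (a point): Tall red plastic dabba, black lid; upright round cylinder 64 mm in diameter, 135 mm high, about 0.2 to 0.5 kg. This point is its centre, half-way up, 67.5 mm above its underside; z is its axis, up. It stands on the green stand at the start, one of three packed in an arc round the front and sides of the sugar jar (roughly 15 to 30 mm between neighbours). Being tall it is best gripped 25 to 40 mm below its top.
- sugar_mid (a point): Short yellow plastic sugar jar with yellow snap lid: upright round cylinder 64 mm in diameter, 78 mm high, about 0.15 to 0.3 kg, with a lid tab that sticks out about 4 mm. This point is its centre, half-way up, 39 mm above its underside; z is its axis, up. It starts at the back of the green stand, behind and between the dabbas.
- stand: Low green wooden stand of three planks, fixed: 196 mm along its x (depth) by 240 mm along its y (width). Its origin is the centre of its underside on the platform; flat top 30 mm above it. Its +x side is its back, edged by a thin wire rail that rises 25 mm above the top at x = +93 mm; front and sides are open.
- board: Pale wooden chopping board, fixed, the side area for the dabbas: 180 mm along its x by 260 mm along its y, 16 mm thick, with a short grip tongue beyond its +y end that is not part of the standing area. Origin at the centre of its underside on the platform.
- tray: Steel chai tray, fixed: 200 mm along its x by 260 mm along its y; flat floor 4 mm above the origin (centre of its underside), rim 3 mm thick with its top edge 19 mm above the origin. The two glasses stand in its -y half; the +y half is free, the place for the sugar jar.
- glass_a_mid (a point): Clear colourless ribbed cutting-chai glass on the tray, the one nearer the tray's -x edge: 58 mm across at the rim, 46 mm at the foot, 82 mm high. This point is its centre, half-way up. Stays where it is.
- glass_b_mid (a point): Green-tinted ribbed cutting-chai glass, otherwise like the other, the one nearer the tray's +x edge; same sizes and point. Stays where it is.
There are look-alikes about, which are no part of the job. There is more than one size of the part that bears sugar_mid; the job needs the smaller. What is shaped like the part that bears glass_b_mid but pink or purple is not meant.

How it is judged:
On the way, in this order (a step that is already met when the one before it is completed fails the run):
1. the three dabbas stand on the chopping board, the sugar jar still on the stand (x of steel_mid in the frame of board between -0.09 and 0.09 m and y of steel_mid in the frame of board between -0.13 and 0.13 m and z of steel_mid in the frame of board between 0.0785 and 0.0885 m and angle between each of steel_mid, green_mid, red_mid's own z axis and vertical below 0.12 rad and x of green_mid in the frame of board between -0.09 and 0.09 m and y of green_mid in the frame of board between -0.13 and 0.13 m and z of green_mid in the frame of board between 0.0785 and 0.0885 m and x of red_mid in the frame of board between -0.09 and 0.09 m and y of red_mid in the frame of board between -0.13 and 0.13 m and z of red_mid in the frame of board between 0.0785 and 0.0885 m and distance of sugar_mid from where it was at the start of the episode below 0.03 m and contact force between the fingers and steel below 0.2 N and contact force between the fingers and green below 0.2 N and contact force between the fingers and red below 0.2 N), for 0.2 s.
2. the sugar jar stands on the tray, released, the dabbas still aside on the board (x of sugar_mid in the frame of tray between -0.078 and 0.078 m and y of sugar_mid in the frame of tray between -0.108 and 0.108 m and z of sugar_mid in the frame of tray between 0.038 and 0.048 m and angle between each of sugar_mid, steel_mid, green_mid, red_mid's own z axis and vertical below 0.12 rad and horizontal distance between sugar_mid and glass_a_mid above 0.058 m and horizontal distance between sugar_mid and glass_b_mid above 0.058 m and contact force between the fingers and sugar below 0.2 N and x of steel_mid in the frame of board between -0.09 and 0.09 m and y of steel_mid in the frame of board between -0.13 and 0.13 m and z of steel_mid in the frame of board between 0.0785 and 0.0885 m and x of green_mid in the frame of board between -0.09 and 0.09 m and y of green_mid in the frame of board between -0.13 and 0.13 m and z of green_mid in the frame of board between 0.0785 and 0.0885 m and x of red_mid in the frame of board between -0.09 and 0.09 m and y of red_mid in the frame of board between -0.13 and 0.13 m and z of red_mid in the frame of board between 0.0785 and 0.0885 m), for 0.2 s.
At the end, for the whole second after the job is handed in: Each dabba stands upright on the stand within 15 mm of where it stood at the start; the sugar jar stands upright on the tray's floor, clear of the glasses; all are released and at rest (distance of each of steel_mid, green_mid, red_mid from where it was at the start of the episode below 0.015 m and angle between each of steel_mid, green_mid, red_mid, sugar_mid's own z axis and vertical below 0.12 rad and x of sugar_mid in the frame of tray between -0.078 and 0.078 m and y of sugar_mid in the frame of tray between -0.108 and 0.108 m and z of sugar_mid in the frame of tray between 0.038 and 0.048 m and horizontal distance between sugar_mid and glass_a_mid above 0.058 m and horizontal distance between sugar_mid and glass_b_mid above 0.058 m and linear speed of each of steel, green, red, sugar below 0.02 m/s); the robot touches nothing.
It fails at once if a glass on the tray is shifted by more than 15 mm or tipped (distance of any of glass_a_mid, glass_b_mid from where it was at the start of the episode above 0.015 m or angle between any of glass_a_mid, glass_b_mid's own z axis and vertical above 0.35 rad).
It fails at once if a dabba or the sugar jar tips over (more than 30 degrees) (angle between any of steel_mid, green_mid, red_mid, sugar_mid's own z axis and vertical above 0.52 rad).
It fails at once if a dabba or the sugar jar is let fall from more than about 3 cm ((linear speed of steel above 0.8 m/s and contact force between the fingers and steel below 0.2 N) or (linear speed of green above 0.8 m/s and contact force between the fingers and green below 0.2 N) or (linear speed of red above 0.8 m/s and contact force between the fingers and red below 0.2 N) or (linear speed of sugar above 0.8 m/s and contact force between the fingers and sugar below 0.2 N)).
It also fails if it takes over 144 s, if anything falls off the work surface, if the arm or the gripper's body presses on something with over 40 N, if the wrist force passes 120 N, or if a joint passes its speed limit or range.

### The arm

A 7-joint arm with a two-finger parallel gripper is mounted at the origin on the work surface. World frame = base frame: x ahead of the robot, y to its left, z up, the work surface at z = 0. Lengths are in m, angles in rad, forces in N, time in s.
With the tool pointing down it reaches from about 0.4 to 0.875 m from the base axis. Payload 19.3 kg.
Tool frame: the origin (TCP) lies on the centre line of the jaws, within the pads' length; the fingertips stand ahead of it and the grasp point (between the pads) is the TCP (ctrl.tip_reach is the x of the fingertips in the tool frame, in m); x points along the fingers, y is the direction in which the jaws open and shut, and the axes are right-handed (so a half turn about x gives the same grasp; the last joint's range is limited). The gripper opens to 85 mm and grips with 20 to 120 N. Pads are 22 mm wide; open, the fingers measure 114 mm over their backs; the gripper's body (76 mm by 85 mm) begins 54 mm behind the grasp point. The pads swing forward as they close: fully open they stand 13 mm farther back than shut.
Start: joints at [-1.196, 0.521, -0.036, 1.599, 0.021, 1.021, -0.113], TCP at [0.269, 0.564, 0.25] pointing down, gripper open.
Joint ranges: [-2.91, 2.91], [-0.3, 2.13], [-1.5, 1.42], [0.17, 2.43], [-1.26, 4.41], [0.16, 1.93], [-2.52, 2.52]. Speed limits (rad/s): [1.89, 1.89, 2.39, 2.39, 3.01, 3.01, 3.01].

### API

Orientations are given as a rotation vector (axis times angle).
In Python, from rig import ctrl, optics gives the robot as it stands.
- The arm moves only by the tool apply_moves, never from a script. Its argument "series" is a list of rows, each a list of 7 numbers: the gripper command: -1 is fully open, 1 is shut, values between are in proportion, then the shift along the tool's x, y, z in mm, then the turn, a rotation vector about the tool's x, y, z in degrees. A call has 1 to 10 rows; each row shifts and turns the commanded pose from where the row before left it, along the tool's axes as they then stand; what a row does not reach is not made up. A row lasts 1/12 s, in which the tool goes at most 41.7 mm and 7.16 degrees, less where a joint would pass 70% of its speed; a pose out of reach is approached as far as the arm can. A call is refused whole if a number of a shift passes 41.7 or a number of a turn 7.16, either way. A call with a gripper value outside its range is refused whole. The fingers move at their own pace and stop on an object; "newtons" is the grip in N (left out, the last holds). Time passes only in rows, so rows that do not move let the fingers close. It gives the time, the measured TCP pose, the force and the opening at its end, in the units of the state.
- ctrl.sense(): the state, without advancing time (a new reading comes with each control period).
- optics.capture(name): name is "side" or "top" or "wrist"; returns the picture (420x560x3 uint8, red, green, blue); there is no depth.
- optics.calibration(name): a dict with "intrinsics" (3x3 intrinsics, pixels), "distortion" ([k1, k2, p1, p2, k3] as OpenCV has them; the pictures are not rectified), "R" (3x3) and "t" (3): a world point X has camera coordinates R X + t; the wrist camera has in their place "hand_eye" (4x4, takes a point from camera to tool coordinates, whose origin is the TCP and whose axes are the tool frame's). Camera axes: x right, y down, z forward; pixel columns grow to the right and rows downward; lengths in m; the calibration is good to about 2 mm. A picture is of the moment at which its call begins: read the wrist's pose just before it. calibration takes no time and is no camera call.
- ctrl.finish_job(): hands the job in, once; it reports no verdict.
The state is a dict: "time": time; "q": joint angles; "joint_velocities": joint speeds; "effort": joint torques, N m; "tool_pos": TCP position; "ee_rot": TCP orientation; "force": force on the tool from outside, world axes, zero at the start; "moment": the same for the moment, N m; "finger_gap": finger opening in m.
Only numpy, scipy, OpenCV 4.12 (cv2) and the standard library are available. Lean on these libraries where they do the work, as an engineer would, in place of code of your own. Each camera call takes 0.05 s, during which the arm holds its last target.

## Working session

There is one attempt and no reset: what is moved stays moved. The work goes in short steps, Python scripts to look and compute and a tool call to move; the robot and the scene stay as the last step left them, time stands still between calls to the robot, and variables do not carry over. Pictures are saved under pics/ and viewed, and the job is handed in when it is done.

Besides the shell and the picture viewer there is one more tool, called after ">>>" by a JSON object that holds its "method" and its "body", one argument or row to a line. apply_moves: Moves the arm, as the interface text tells. Its arguments: {"type":"object","properties":{"series":{"type":"array","items":{"type":"array","items":{"type":"number"}}},"newtons":{"type":"number"}},"required":["series"]}

```bash
ls; mkdir -p pics; python3 - <<'E'
from rig import ctrl, optics
import cv2
print(ctrl.sense(), ctrl.tip_reach)
for n in ["side","top","wrist"]:
    im=optics.capture(n); cv2.imwrite(f"pics/{n}0.png",im[:,:,::-1]); c=optics.calibration(n); print(n,c)
E
```

```text
pics
{'time': 0.0, 'q': array([-1.19620066,  0.52203728, -0.03634912,  1.59998775,  0.02116814,
        1.02108741, -0.11277986]), 'joint_velocities': array([ 0.00039689,  0.00065198,  0.00024454, -0.00275268, -0.00187745,
       -0.00145127, -0.0014444 ]), 'effort': array([ 2.99059888e-03, -9.27096534e+01,  1.98142022e+00, -3.69917500e+01,
        1.79891114e-02,  8.30951671e-03, -8.33684430e-05]), 'tool_pos': array([0.26880092, 0.56390306, 0.24971821]), 'ee_rot': array([ 0.34793697,  1.54271589, -0.34970378]), 'force': array([-0.16046678, -0.64091616,  0.64474624]), 'moment': array([ 0.03219191,  0.01801309, -0.05864134]), 'finger_gap': 0.08507962252354845} 0.019
side {'intrinsics': array([[525.18524689,   0.        , 280.69384673],
       [  0.        , 525.18524689, 204.90537878],
       [  0.        ,   0.        ,   1.        ]]), 'distortion': array([-0.16676881,  0.        ,  0.        ,  0.        ,  0.        ]), 'R': array([[ 0.86928416, -0.4943108 , -0.00136926],
       [-0.34138144, -0.598338  , -0.72487954],
       [ 0.35749651,  0.63059375, -0.68887428]]), 't': array([
[... 424 characters left out ...]
  0.00201514, -0.98802513]]), 't': array([-0.02749701,  0.56607821,  1.33075689])}
wrist {'intrinsics': array([[313.6817003 ,   0.        , 278.89357376],
       [  0.        , 313.6817003 , 217.39528472],
       [  0.        ,   0.        ,   1.        ]]), 'distortion': array([-0.06374338,  0.        ,  0.        ,  0.        ,  0.        ]), 'hand_eye': array([[-3.54474721e-04, -3.10199329e-01,  9.50671474e-01,
        -1.22669966e-01],
       [ 9.99999911e-01, -3.26933754e-04,  2.66190862e-04,
        -7.58064635e-04],
       [ 2.28234367e-04,  9.50671483e-01,  3.10199417e-01,
        -8.00385062e-02],
       [ 0.00000000e+00,  0.00000000e+00,  0.00000000e+00,
         1.00000000e+00]])}
```

View pics/top0.png

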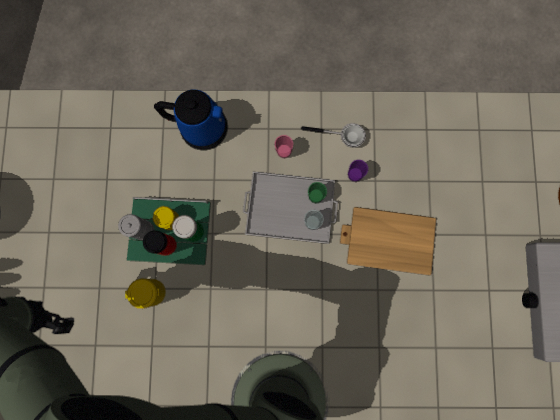

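View pics/side0.png

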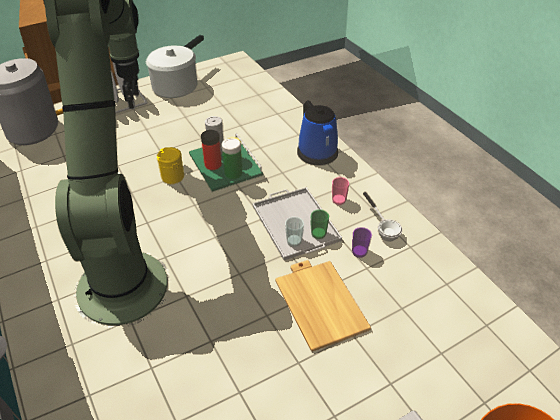

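View pics/wrist0.png

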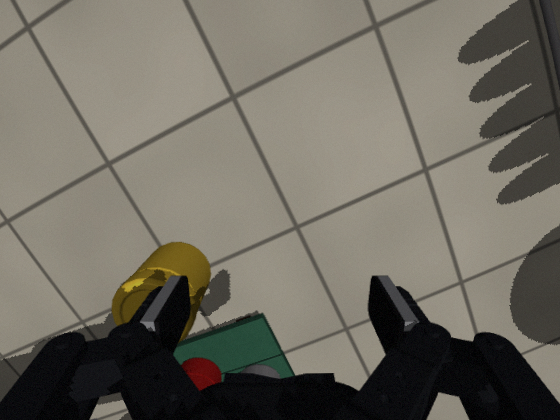

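```bash
python3 - <<'E'
import cv2
im=cv2.imread("pics/top0.png")
cv2.imwrite("pics/top0a.png",cv2.resize(im[185:315,110:230],None,fx=6,fy=6,interpolation=cv2.INTER_CUBIC)[:600*2][:780])
cv2.imwrite("pics/t1.png",cv2.resize(im[190:290,115:225],None,fx=6,fy=6,interpolation=cv2.INTER_CUBIC))
cv2.imwrite("pics/t2.png",cv2.resize(im[160:285,240:445],None,fx=3.9,fy=3.9,interpolation=cv2.INTER_CUBIC))
im=cv2.imread("pics/side0.png")
cv2.imwrite("pics/s1.png",cv2.resize(im[105:200,150:270],None,fx=6,fy=6,interpolation=cv2.INTER_CUBIC))
cv2.imwrite("pics/s2.png",cv2.resize(im[180:360,245:405],None,fx=3.3,fy=3.3,interpolation=cv2.INTER_CUBIC))
E
```

```text
(no output)
```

View pics/t1.png

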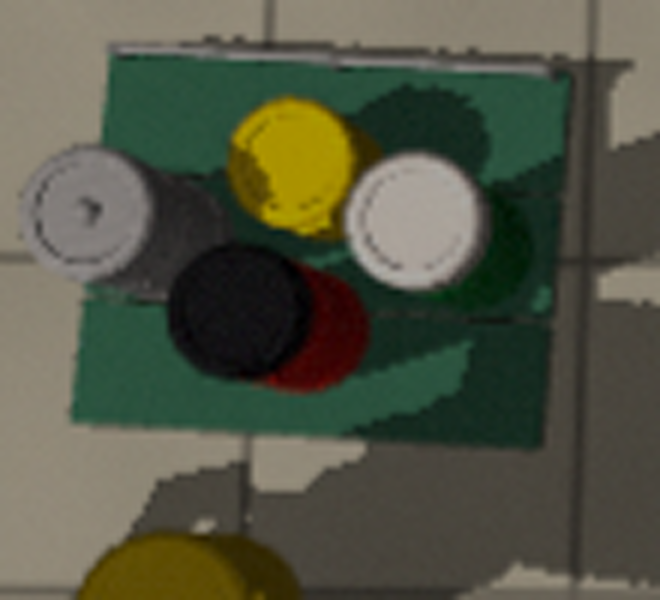

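View pics/t2.png

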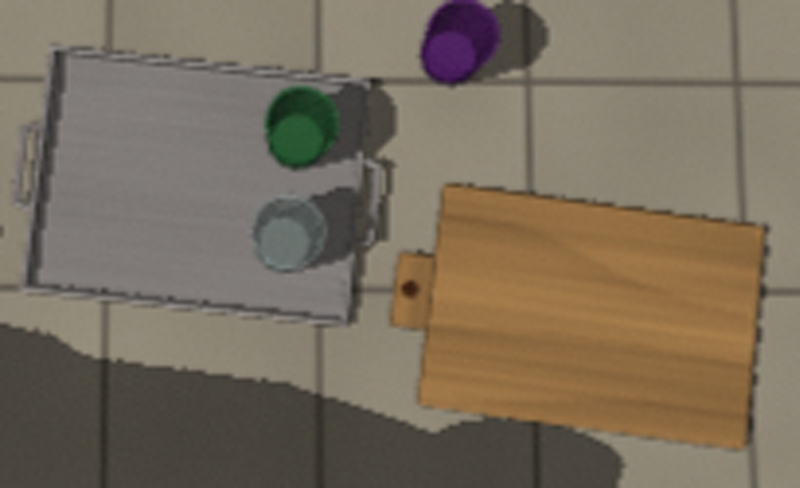

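View pics/s1.png

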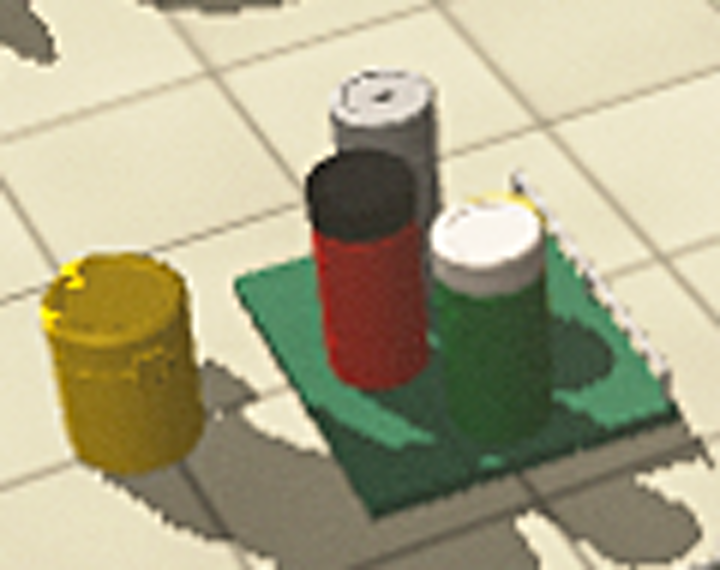

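View pics/s2.png

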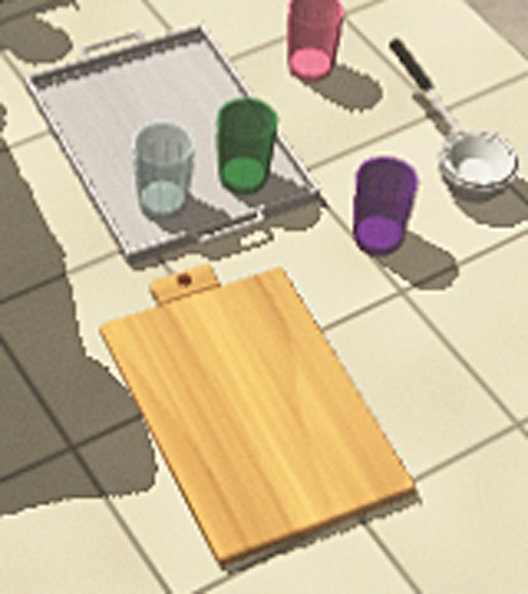

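```bash
cat > h.py <<'E'
from rig import ctrl, optics
import numpy as np, cv2
from scipy.spatial.transform import Rotation as Rn
def ray(name,px,pose=None):
    c=optics.calibration(name)
    p=cv2.undistortPoints(np.array([[px]],float),c["intrinsics"],c["distortion"])[0,0]
    d=np.array([p[0],p[1],1.])
    if name=="wrist":
        s=pose or ctrl.sense(); Rt=Rn.from_rotvec(s["ee_rot"]).as_matrix(); H=np.array(c["hand_eye"])
        return s["tool_pos"]+Rt@H[:3,3], Rt@H[:3,:3]@d
    R=np.array(c["R"]);return -R.T@np.array(c["t"]), R.T@d
def onz(name,px,z,pose=None):
    o,d=ray(name,px,pose); return o+d*(z-o[2])/d[2]
def proj(name,X,pose=None):
    c=optics.calibration(name)
    if name=="wrist":
        s=pose or ctrl.sense(); Rt=Rn.from_rotvec(s["ee_rot"]).as_matrix(); H=np.array(c["hand_eye"])
        Rw=Rt@H[:3,:3]; tw=s["tool_pos"]+Rt@H[:3,3]; R=Rw.T; t=-R@tw
    else: R=np.array(c["R"]);t=np.array(c["t"])
    return cv2.projectPoints(np.atleast_2d(X).astype(float),cv2.Rodrigues(R)[0],t,c["intrinsics"],c["distortion"])[0][:,0]
E
python3 - <<'E'
from h import *
np.set_printoptions(precision=4,suppress=True)
t1=lambda u,v:((u+.5)/6-.5+115,(v+.5)/6-.5+190)
t2=lambda u,v:((u+.5)/3.9-.5+240,(v+.5)/3.9-.5+160)
s1=lambda u,v:((u+.5)/6-.5+150,(v+.5)/6-.5+105)
s2=lambda u,v:((u+.5)/3.3-.5+245,(v+.5)/3.3-.5+180)
for n,p,z in [("steel",(88,213),.165),("red",(239,310),.165),("green",(415,222),.165),("sugar",(292,163),.108)]: print(n,onz("top",t1(*p),z))
for n,p in [("steel",(383,98)),("red",(360,185)),("green",(489,234))]: print("side",n,onz("side",s1(*p),.165))
def rect(n,c):
    c=np.array(c)[:,:2]; print(n,"ctr",c.mean(0),c.tolist())
    e=(c[1]-c[0]+c[2]-c[3])/2; f=(c[0]-c[3]+c[1]-c[2])/2
    print("  width",np.linalg.norm(e),"depth",np.linalg.norm(f),"yaw(x)",np.degrees(np.arctan2(f[1],f[0])),"yaw(y)",np.degrees(np.arctan2(-e[1],-e[0]))-90)
rect("stand",[onz("top",t1(*p),.03) for p in [(110,55),(570,75),(543,448),(72,423)]])
rect("tray",[onz("top",t2(*p),.019) for p in [(55,47),(373,82),(350,322),(27,290)]])
rect("board",[onz("top",t2(*p),.016) for p in [(445,184),(766,227),(745,447),(420,404)]])
rect("trayS",[onz("side",s2(*p),.019) for p in [(203,28),(320,190),(130,255),(30,78)]])
rect("boardS",[onz("side",s2(*p),.016) for p in [(282,268),(415,490),(222,558),(101,327)]])
print("gl_b",onz("top",t2(303,122),.086),onz("top",t2(297,138),.004))
print("gl_a",onz("top",t2(291,228),.086),onz("top",t2(283,243),.004))
print("gl side",onz("side",s2(163,198),.004),onz("side",s2(244,176),.004))
E
```

```text
steel [0.5034 0.4197 0.165 ]
red [0.4588 0.3472 0.165 ]
green [0.5    0.2677 0.165 ]
sugar [0.5353 0.3424 0.108 ]
side steel [0.5049 0.416  0.165 ]
side red [0.4575 0.3423 0.165 ]
side green [0.5014 0.2629 0.165 ]
stand ctr [0.5021 0.3463] [[0.6022236325067064, 0.46198351850194547], [0.5929068704657087, 0.22278045464855484], [0.40105960700698395, 0.23022132565717818], [0.41224934724654927, 0.47015000789438094]]
  width 0.23978518863120155 depth 0.1910701996418947 yaw(x) -2.3407226142030084 yaw(y) -2.4507234643001254
tray ctr [ 0.5812 -0.0307] [[0.6931265711677381, 0.08828275167839764], [0.6654148764177372, -0.16926450608515425], [0.47113689742020703, -0.14903462169271053], [0.49520645538251395, 0.10702751518810229]]
  width 0.25810652277664675 depth 0.19706494407321587 yaw(x) -5.675130175399631 yaw(y) -5.757013240109714
board ctr [ 0.4784 -0.3429] [[0.5826630530471704, -0.22648300671320354], [0.5491388489694696, -0.48281780959371995], [0.37472958189705013, -0.45852807995547223], [0.4070440235138818, -0.2038720558249369]]
  width 0.2576074302870206 depth 0.1765782278896125 yaw(x) -7.6316697827201825 yaw(y) -7.341829313567516
trayS ctr [ 0.5823 -0.0322] [[0.692060610302502, 0.08365989471044366], [0.6674697383258708, -0.16869234150564338], [0.47003141911925067, -0.14938548569875076], [0.49964721285395913, 0.10572883854435555]]
  width 0.2551767390417008 depth 0.19602060974224972 yaw(x) -6.058245252872443 yaw(y) -6.09711269413674
boardS ctr [ 0.4786 -0.3455] [[0.5840194269383132, -0.22978729876676451], [0.547204214552903, -0.48536458421141004], [0.37615040787307885, -0.4596528351767937], [0.40713271662199607, -0.20735745115957127]]
  width 0.2561889694435942 depth 0.17562760083110857 yaw(x) -7.8775192860443255 yaw(y) -7.603639910873369
gl_b [ 0.6187 -0.1084  0.086 ] [ 0.6219 -0.1085  0.004 ]
gl_a [ 0.5367 -0.099   0.086 ] [ 0.5358 -0.0969  0.004 ]
gl side [ 0.5398 -0.0915  0.004 ] [ 0.6228 -0.1056  0.004 ]
```

```bash
python3 - <<'E'
from h import *
s=ctrl.sense(); print(Rn.from_rotvec(s["ee_rot"]).as_matrix().round(3), s["time"])
E
```

```text
[[-0.     0.43   0.903]
 [-0.001  0.903 -0.43 ]
 [-1.    -0.001  0.   ]] 0.15
```

>>> {"method": "apply_moves", "body": {
  "series": [
    [-1, -5, 0, 0, 7.15, 0, 0],
    [-1, -5, 0, 0, 7.15, 0, 0],
    [-1, -5, 0, 0, 7.15, 0, 0],
    [-1, -5, 0, 0, 7.15, 0, 0],
    [-1, -5, 0, 0, 7.15, 0, 0],
    [-1, -5, 0, 0, 7.15, 0, 0],
    [-1, -5, 0, 0, 7.15, 0, 0],
    [-1, -5, 0, 0, 7.15, 0, 0],
    [-1, -5, 0, 0, 7.15, 0, 0],
    [-1, -5, 0, 0, 0, 0, 0]
  ],
  "newtons": 40
}}

```text
time: 0.98
tool_pos: [0.2687, 0.5642, 0.3003]
ee_rot: [1.211, 1.207, -1.212]
force: [-0.4, -0.2, -0.6]
finger_gap: 0.0854
```

>>> {"method": "apply_moves", "body": {
  "series": [
    [-1, 0, 25, 15, 0, 0, 0],
    [-1, 0, 32, 20, 0, 0, 0],
    [-1, 0, 32, 20, 0, 0, 0],
    [-1, 0, 32, 20, 0, 0, 0],
    [-1, 0, 32, 20, 0, 0, 0],
    [-1, 0, 32, 20, 0, 0, 0],
    [-1, 0, 25, 16, 0, 0, 0],
    [-1, 0, 25, 15, 0, 0, 0],
    [-1, 0, 0, 0, 0, 0, 0]
  ]
}}

```text
time: 1.73
tool_pos: [0.5093, 0.4141, 0.3002]
ee_rot: [1.208, 1.206, -1.208]
force: [1.0, 0.1, -0.1]
finger_gap: 0.0854
```

```bash
python3 - <<'E'
from h import *
s=ctrl.sense(); print(s["tool_pos"],s["ee_rot"],s["time"])
im=optics.capture("wrist"); 
for X in ([.504,.418,.165],[.458,.345,.165],[.5007,.265,.165],[.535,.341,.108]): print(proj("wrist",X,s))
cv2.imwrite("pics/w1.png",im[:,:,::-1])
E
```

```text
[0.50931967 0.41406166 0.30024551] [ 1.2078958   1.20646986 -1.20803575] 1.7333
[[273.19676524 207.17665503]]
[[224.25645873 282.44841758]]
[[270.77492224 351.39274382]]
[[302.30843045 259.55057157]]
```

View pics/w1.png

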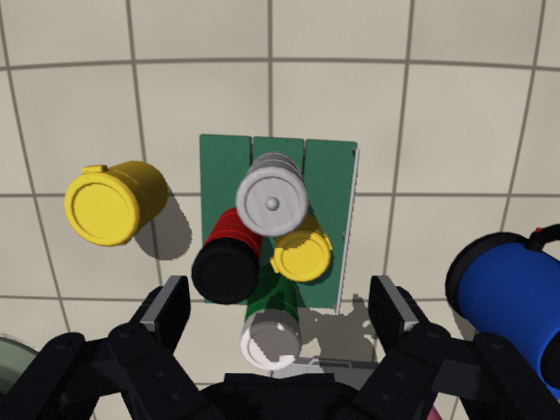

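```bash
python3 - <<'E'
from h import *
for n,p,z in [("steel",(272,202),.165),("red",(227,271),.165),("green",(271,339),.165),("sugar",(302,254),.108)]: print(n,onz("wrist",p,z))
im=cv2.imread("pics/w1.png");cv2.imwrite("pics/w1c.png",cv2.resize(im[140:380,180:350],None,fx=2.5,fy=2.5,interpolation=cv2.INTER_CUBIC))
E
```

```text
steel [0.5003672  0.42490933 0.165     ]
red [0.4587196  0.35925343 0.165     ]
green [0.49866348 0.28310366 0.165     ]
sugar [0.5318695  0.35024808 0.108     ]
```

View pics/w1c.png

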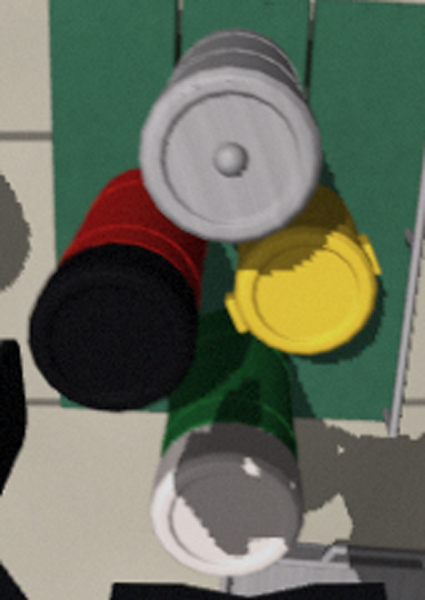

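```bash
python3 - <<'E'
from h import *
s=ctrl.sense(); print(s["tool_pos"],s["ee_rot"],s["time"],s["joint_velocities"].round(3))
im=optics.capture("wrist")
cv2.imwrite("pics/w2.png",im[:,:,::-1])
s=ctrl.sense(); print(s["tool_pos"],s["time"])
im=im[:,:,::-1];cv2.imwrite("pics/w2c.png",cv2.resize(im[140:380,180:350],None,fx=2.5,fy=2.5,interpolation=cv2.INTER_CUBIC))
E
```

```text
[0.50688821 0.41621769 0.30005518] [ 1.20669201  1.20900853 -1.20742288] 1.7833 [-0.053 -0.011 -0.036  0.018 -0.012 -0.002 -0.04 ]
[0.50505321 0.41798095 0.30000573] 1.8333
```

View pics/w2c.png

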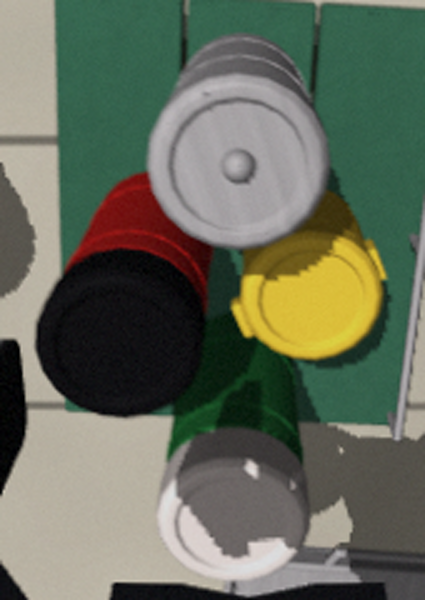

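```bash
python3 - <<'E'
from h import *
np.set_printoptions(precision=4,suppress=True)
pose={"tool_pos":np.array([0.50688821,0.41621769,0.30005518]),"ee_rot":np.array([1.20669201,1.20900853,-1.20742288])}
t1=lambda u,v:((u+.5)/6-.5+115,(v+.5)/6-.5+190)
s1=lambda u,v:((u+.5)/6-.5+150,(v+.5)/6-.5+105)
w=lambda u,v:((u+.5)/2.5-.5+180,(v+.5)/2.5-.5+140)
D={"steel":((88,213),(383,98),(238,160)),"red":((239,310),(360,185),(121,333)),"green":((415,222),(489,234),(233,515))}
def tri(rs):
    A=0;b=0
    for o,d in rs:
        d=d/np.linalg.norm(d);P=np.eye(3)-np.outer(d,d);A=A+P;b=b+P@o
    return np.linalg.solve(A,b)
for n,(a,b,c) in D.items():
    r=[ray("top",t1(*a)),ray("side",s1(*b)),ray("wrist",w(*c),pose)]
    print(n,"ts",tri(r[:2]),"tw",tri([r[0],r[2]]),"sw",tri(r[1:]),"all",tri(r), [onz(k,p,.165,pose)[:2] for k,p in zip(["top","side","wrist"],[t1(*a),s1(*b),w(*c)])])
a=[(110,55),(570,75),(543,448),(72,423)]
print("sugar",tri([ray("top",t1(292,163)),ray("wrist",w(313,295),pose)]))
# stand back rail / plank gaps wrist
for p in [(184,2),(316,2),(55,2)]: print(onz("wrist",w(*p),.03,pose))
E
```

```text
steel ts [0.505  0.4201 0.1624] tw [0.5034 0.4218 0.1596] sw [0.5048 0.4217 0.1612] all [0.5045 0.4214 0.1611] [array([0.5034, 0.4197]), array([0.5049, 0.416 ]), array([0.5028, 0.4234])]
red ts [0.4595 0.3485 0.1603] tw [0.4587 0.351  0.1538] sw [0.4597 0.3527 0.1574] all [0.4595 0.3514 0.157 ] [array([0.4588, 0.3472]), array([0.4575, 0.3423]), array([0.4596, 0.3573])]
green ts [0.5019 0.268  0.1613] tw [0.5006 0.2693 0.1586] sw [0.5022 0.2695 0.1597] all [0.5017 0.2692 0.1596] [array([0.5   , 0.2677]), array([0.5014, 0.2629]), array([0.5005, 0.2748])]
sugar [0.5357 0.3436 0.1035]
[0.475 0.466 0.03 ]
[0.5396 0.4661 0.03  ]
[0.4116 0.4661 0.03  ]
```

>>> {"method": "apply_moves", "body": {
  "series": [
    [-1, 20, 1, -2, 0, 0, 0],
    [-1, 30, 0, 0, 0, 0, 0],
    [-1, 30, 0, 0, 0, 0, 0],
    [-1, 30, 0, 0, 0, 0, 0],
    [-1, 20, 0, 0, 0, 0, 0],
    [-1, 15, 0, 0, 0, 0, 0],
    [-1, 12, 0, 0, 0, 0, 0],
    [-1, 3, 0, 0, 0, 0, 0],
    [-1, 0, 0, 0, 0, 0, 0],
    [-1, 0, 0, 0, 0, 0, 0]
  ]
}}

```text
time: 2.67
tool_pos: [0.5054, 0.4213, 0.1411]
ee_rot: [1.207, 1.211, -1.206]
force: [-0.6, 0.5, 0.5]
finger_gap: 0.0856
```

```bash
python3 - <<'E'
from h import *
print(ctrl.sense()["tool_pos"])
im=optics.capture("wrist")
cv2.imwrite("pics/w3.png",im[:,:,::-1])
E
```

```text
[0.5053667  0.42134721 0.14112107]
```

View pics/w3.png

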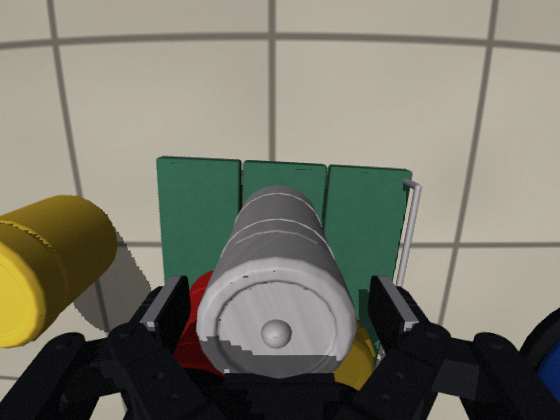

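>>> {"method": "apply_moves", "body": {
  "series": [
    [1, 0, 0, 0, 0, 0, 0],
    [1, 0, 0, 0, 0, 0, 0],
    [1, 0, 0, 0, 0, 0, 0],
    [1, 0, 0, 0, 0, 0, 0],
    [1, 0, 0, 0, 0, 0, 0],
    [1, 0, 0, 0, 0, 0, 0]
  ],
  "newtons": 40
}}

```text
time: 3.22
tool_pos: [0.5054, 0.4212, 0.1413]
ee_rot: [1.208, 1.211, -1.206]
force: [-2.7, -0.5, 8.4]
finger_gap: 0.0633
```

>>> {"method": "apply_moves", "body": {
  "series": [
    [1, -10, 0, 0, 0, 0, 0],
    [1, -25, 0, 0, 0, 0, 0],
    [1, -30, 0, 0, 0, 0, 0],
    [1, -30, 0, 0, 0, 0, 0],
    [1, -30, 0, 0, 0, 0, 0],
    [1, -25, 0, 10, 0, 0, 0],
    [1, -10, 0, 20, 0, 0, 0],
    [1, 0, -2, 30, 0, 0, 0],
    [1, 0, -2, 36, 0, 0, 0],
    [1, 0, -2, 36, 0, 0, 0]
  ]
}}

```text
time: 4.05
tool_pos: [0.4991, 0.2874, 0.3009]
ee_rot: [1.207, 1.211, -1.206]
force: [0.9, -1.1, -5.0]
finger_gap: 0.0629
```

>>> {"method": "apply_moves", "body": {
  "series": [
    [1, 0, -2, 36, 0, 0, 0],
    [1, 0, -2, 36, 0, 0, 0],
    [1, 0, -2, 36, 0, 0, 0],
    [1, 0, -2, 36, 0, 0, 0],
    [1, 0, -2, 36, 0, 0, 0],
    [1, 0, -2, 36, 0, 0, 0],
    [1, 0, -2, 36, 0, 0, 0],
    [1, 0, -2, 36, 0, 0, 0],
    [1, 0, -2, 36, 0, 0, 0],
    [1, 0, -2, 36, 0, 0, 0]
  ]
}}

```text
time: 4.88
tool_pos: [0.4801, -0.073, 0.3011]
ee_rot: [1.208, 1.21, -1.206]
force: [1.9, 0.5, -4.7]
finger_gap: 0.0633
```

>>> {"method": "apply_moves", "body": {
  "series": [
    [1, 0, -1, 36, 0, 0, 0],
    [1, 0, -1, 36, 0, 0, 0],
    [1, 0, -1, 36, 0, 0, 0],
    [1, 0, -1, 36, 0, 0, 0],
    [1, 0, -1, 36, 0, 0, 0],
    [1, 0, -1, 36, 0, 0, 0],
    [1, 0, -1, 36, 0, 0, 0],
    [1, 0, -1, 36, 0, 0, 0],
    [1, 0, -2, 32, 0, 0, 0],
    [1, 0, -2, 24, 0, 0, 0]
  ]
}}

```text
time: 5.72
tool_pos: [0.4686, -0.418, 0.3008]
ee_rot: [1.208, 1.209, -1.209]
force: [-1.0, 0.1, -6.5]
finger_gap: 0.0636
```

>>> {"method": "apply_moves", "body": {
  "series": [
    [1, 15, 0, 13, 0, 0, 0],
    [1, 25, 0, 0, 0, 0, 0],
    [1, 30, 0, 0, 0, 0, 0],
    [1, 30, 0, 0, 0, 0, 0],
    [1, 25, 0, 0, 0, 0, 0],
    [1, 17, 0, 0, 0, 0, 0],
    [1, 10, 0, 0, 0, 0, 0],
    [1, 5, 0, 0, 0, 0, 0],
    [1, 3, 0, 0, 0, 0, 0],
    [1, 0, 0, 0, 0, 0, 0]
  ]
}}

```text
time: 6.55
tool_pos: [0.47, -0.4285, 0.1409]
ee_rot: [1.207, 1.21, -1.207]
force: [0.7, -0.2, -4.0]
finger_gap: 0.0632
```

>>> {"method": "apply_moves", "body": {
  "series": [
    [1, 6, 0, 0, 0, 0, 0],
    [1, 4, 0, 0, 0, 0, 0],
    [1, 2, 0, 0, 0, 0, 0],
    [1, 1, 0, 0, 0, 0, 0],
    [1, 0, 0, 0, 0, 0, 0]
  ]
}}

```text
time: 6.97
tool_pos: [0.4697, -0.4284, 0.1275]
ee_rot: [1.207, 1.21, -1.207]
force: [-0.2, 0.4, -4.7]
finger_gap: 0.063
```

```bash
python3 - <<'E'
from h import *
im=optics.capture("side")
print(ctrl.sense()["tool_pos"],ctrl.sense()["force"])
cv2.imwrite("pics/s3.png",cv2.resize(im[170:400,240:440,::-1],None,fx=2.5,fy=2.5))
E
```

```text
[ 0.46976916 -0.42838692  0.12745356] [-1.01304295  0.39798454 -4.69338995]
```

View pics/s3.png

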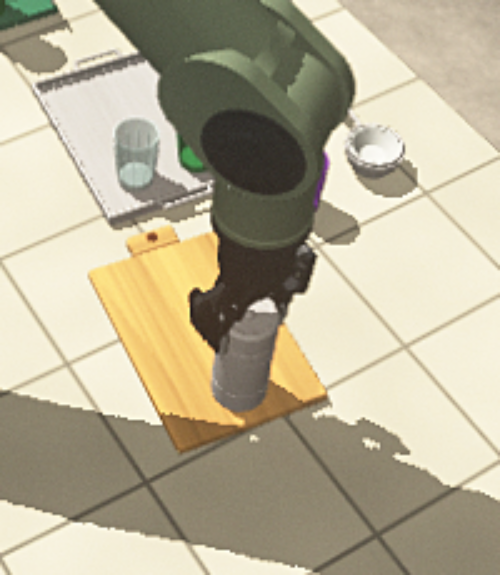

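>>> {"method": "apply_moves", "body": {
  "series": [
    [1, 1, 0, 0, 0, 0, 0],
    [1, 0.5, 0, 0, 0, 0, 0],
    [1, 0, 0, 0, 0, 0, 0]
  ]
}}

```text
time: 7.27
tool_pos: [0.4698, -0.4288, 0.1272]
ee_rot: [1.207, 1.209, -1.207]
force: [-5.4, 4.1, 17.3]
finger_gap: 0.0633
```

>>> {"method": "apply_moves", "body": {
  "series": [
    [-1, -1, 0, 0, 0, 0, 0],
    [-1, 0, 0, 0, 0, 0, 0],
    [-1, 0, 0, 0, 0, 0, 0],
    [-1, 0, 0, 0, 0, 0, 0],
    [-1, -10, 0, 0, 0, 0, 0],
    [-1, -25, 0, 0, 0, 0, 0],
    [-1, -35, 0, -15, 0, 0, 0],
    [-1, -35, 0, -30, 0, 0, 0],
    [-1, -35, 0, -36, 0, 0, 0],
    [-1, -15, 0, -36, 0, 0, 0]
  ]
}}

```text
time: 8.1
tool_pos: [0.4694, -0.3209, 0.2762]
ee_rot: [1.209, 1.206, -1.207]
force: [1.2, 0.7, 1.2]
finger_gap: 0.0853
```

```bash
python3 - <<'E'
from h import *
im=optics.capture("top")
print(ctrl.sense()["tool_pos"],ctrl.sense()["force"])
cv2.imwrite("pics/t3.png",cv2.resize(im[150:310,110:450,::-1],None,fx=2.3,fy=2.3))
E
```

```text
[ 0.47130776 -0.31376559  0.27725478] [8.9556183  3.40059747 5.69788376]
```

View pics/t3.png

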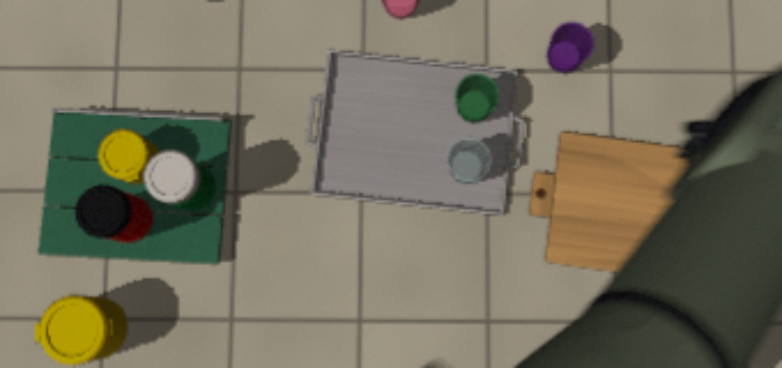

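>>> {"method": "apply_moves", "body": {
  "series": [
    [-1, -10, 0, -36, 0, 0, 0],
    [-1, -8, 0, -38, 0, 0, 0],
    [-1, 0, 0, -38, 0, 0, 0],
    [-1, 0, 0, -38, 0, 0, 0],
    [-1, 0, -1, -38, 0, 0, 0],
    [-1, 0, -1, -38, 0, 0, 0],
    [-1, 0, -1, -38, 0, 0, 0],
    [-1, 0, -1, -38, 0, 0, 0],
    [-1, 0, -1, -38, 0, 0, 0],
    [-1, 0, -1, -38, 0, 0, 0]
  ]
}}

```text
time: 8.98
tool_pos: [0.462, 0.0594, 0.2912]
ee_rot: [1.208, 1.21, -1.206]
force: [1.7, -0.8, 0.6]
finger_gap: 0.0856
```

>>> {"method": "apply_moves", "body": {
  "series": [
    [-1, 0, -1, -38, 0, 0, 0],
    [-1, 0, -1, -38, 0, 0, 0],
    [-1, 0, -1, -38, 0, 0, 0],
    [-1, 0, -1, -38, 0, 0, 0],
    [-1, 0, 0, -38, 0, 0, 0],
    [-1, 0, 0, -38, 0, 0, 0],
    [-1, 0, 0, -30, 0, 0, 0],
    [-1, 10, 0, -20, 0, 0, 0],
    [-1, 20, 0, -7, 0, 0, 0],
    [-1, 20, 0, 0, 0, 0, 0]
  ]
}}

```text
time: 9.82
tool_pos: [0.4572, 0.3451, 0.2404]
ee_rot: [1.207, 1.212, -1.204]
force: [-0.4, -0.9, -1.1]
finger_gap: 0.0856
```

>>> {"method": "apply_moves", "body": {
  "series": [
    [-1, 0, 0, 0, 0, 0, 0],
    [-1, 0, 0, 0, 0, 0, 0]
  ]
}}

```text
time: 9.98
tool_pos: [0.4575, 0.3422, 0.2407]
ee_rot: [1.206, 1.21, -1.208]
force: [0.3, -0.3, 0.2]
finger_gap: 0.0848
```

```bash
python3 - <<'E'
from h import *
s=ctrl.sense();im=optics.capture("wrist")
print(s["tool_pos"])
for X in ([.4595,.351,.163],[.5015,.269,.163],[.5357,.3436,.106]): print(proj("wrist",X,s))
cv2.imwrite("pics/w4.png",im[:,:,::-1])
E
```

```text
[0.45752738 0.34222269 0.24069036]
[[283.04862508 224.30065567]]
[[337.19624144 325.43609783]]
[[370.57815928 210.61563419]]
```

View pics/w4.png

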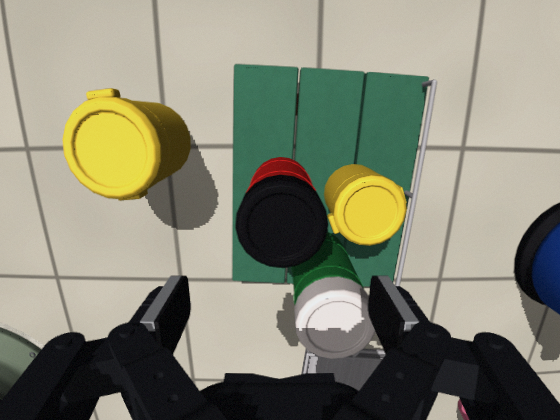

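>>> {"method": "apply_moves", "body": {
  "series": [
    [-1, 10, 1, -4, 0, 0, 0],
    [-1, 20, 1, -5, 0, 0, 0],
    [-1, 25, 0, 0, 0, 0, 0],
    [-1, 20, 0, 0, 0, 0, 0],
    [-1, 15, 0, 0, 0, 0, 0],
    [-1, 8, 0, 0, 0, 0, 0],
    [-1, 1.5, 0, 0, 0, 0, 0],
    [-1, 0, 0, 0, 0, 0, 0],
    [-1, 0, 0, 0, 0, 0, 0]
  ]
}}

```text
time: 10.78
tool_pos: [0.4601, 0.352, 0.142]
ee_rot: [1.209, 1.21, -1.206]
force: [0.4, 0.6, 0.5]
finger_gap: 0.0852
```

```bash
python3 - <<'E'
from h import *
s=ctrl.sense();im=optics.capture("wrist")
print(s["tool_pos"])
cv2.imwrite("pics/w5.png",im[:,:,::-1])
E
```

```text
[0.46005823 0.35201939 0.14204351]
```

View pics/w5.png

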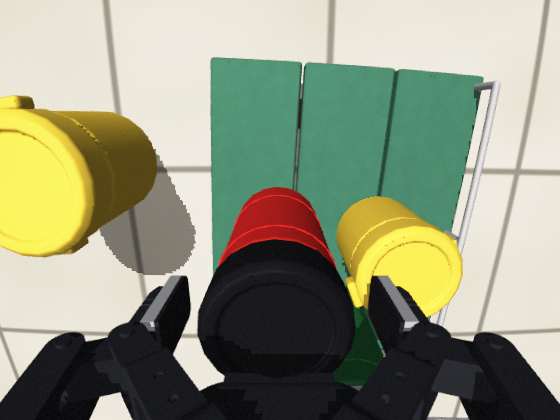

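>>> {"method": "apply_moves", "body": {
  "series": [
    [1, 0, 0, 0, 0, 0, 0],
    [1, 0, 0, 0, 0, 0, 0],
    [1, 0, 0, 0, 0, 0, 0],
    [1, 0, 0, 0, 0, 0, 0],
    [1, 0, 0, 0, 0, 0, 0],
    [1, 0, 0, 0, 0, 0, 0]
  ]
}}

```text
time: 11.33
tool_pos: [0.4596, 0.352, 0.1418]
ee_rot: [1.208, 1.211, -1.206]
force: [-3.3, -0.1, 9.3]
finger_gap: 0.0635
```

>>> {"method": "apply_moves", "body": {
  "series": [
    [1, -10, 0, 0, 0, 0, 0],
    [1, -25, 0, 0, 0, 0, 0],
    [1, -30, 0, 0, 0, 0, 0],
    [1, -30, 0, 0, 0, 0, 0],
    [1, -30, 0, 0, 0, 0, 0],
    [1, -25, 0, 10, 0, 0, 0],
    [1, -10, 0, 20, 0, 0, 0],
    [1, 0, 1, 30, 0, 0, 0],
    [1, 0, 1, 36, 0, 0, 0],
    [1, 0, 1, 36, 0, 0, 0]
  ]
}}

```text
time: 12.17
tool_pos: [0.4625, 0.2184, 0.3017]
ee_rot: [1.207, 1.211, -1.206]
force: [1.7, -0.7, -2.8]
finger_gap: 0.0631
```

>>> {"method": "apply_moves", "body": {
  "series": [
    [1, 0, 1, 36, 0, 0, 0],
    [1, 0, 1, 36, 0, 0, 0],
    [1, 0, 1, 36, 0, 0, 0],
    [1, 0, 1, 36, 0, 0, 0],
    [1, 0, 1, 36, 0, 0, 0],
    [1, 0, 1, 36, 0, 0, 0],
    [1, 0, 1, 36, 0, 0, 0],
    [1, 0, 1, 36, 0, 0, 0],
    [1, 0, 1, 36, 0, 0, 0],
    [1, 0, 1, 36, 0, 0, 0]
  ]
}}

```text
time: 13.0
tool_pos: [0.4735, -0.142, 0.3018]
ee_rot: [1.208, 1.21, -1.206]
force: [0.4, 0.3, -2.7]
finger_gap: 0.0632
```

>>> {"method": "apply_moves", "body": {
  "series": [
    [1, 0, 1, 36, 0, 0, 0],
    [1, 0, 1, 36, 0, 0, 0],
    [1, 0, 1, 36, 0, 0, 0],
    [1, 0, 1, 36, 0, 0, 0],
    [1, 0, 1, 28, 0, 0, 0],
    [1, 5, 1, 20, 0, 0, 0],
    [1, 15, 0, 9, 0, 0, 0],
    [1, 25, 0, 0, 0, 0, 0],
    [1, 30, 0, 0, 0, 0, 0],
    [1, 25, 0, 0, 0, 0, 0]
  ]
}}

```text
time: 13.83
tool_pos: [0.4802, -0.3412, 0.2]
ee_rot: [1.208, 1.211, -1.207]
force: [0.3, -0.5, -3.0]
finger_gap: 0.0632
```

>>> {"method": "apply_moves", "body": {
  "series": [
    [1, 25, 0, 0, 0, 0, 0],
    [1, 20, 0, 0, 0, 0, 0],
    [1, 12, 0, 0, 0, 0, 0],
    [1, 8, 0, 0, 0, 0, 0],
    [1, 4, 0, 0, 0, 0, 0],
    [1, 2, 0, 0, 0, 0, 0],
    [1, 1, 0, 0, 0, 0, 0],
    [1, 0, 0, 0, 0, 0, 0],
    [1, 0, 0, 0, 0, 0, 0]
  ]
}}

```text
time: 14.58
tool_pos: [0.4808, -0.3414, 0.1297]
ee_rot: [1.207, 1.21, -1.207]
force: [0.1, -0.2, -2.7]
finger_gap: 0.0631
```

>>> {"method": "apply_moves", "body": {
  "series": [
    [1, 1, 0, 0, 0, 0, 0],
    [1, 1, 0, 0, 0, 0, 0],
    [1, 0.5, 0, 0, 0, 0, 0],
    [1, 0, 0, 0, 0, 0, 0]
  ]
}}

```text
time: 14.92
tool_pos: [0.4807, -0.3417, 0.1278]
ee_rot: [1.208, 1.209, -1.207]
force: [-4.3, 3.6, 18.9]
finger_gap: 0.0631
```

>>> {"method": "apply_moves", "body": {
  "series": [
    [-1, -1, 0, 0, 0, 0, 0],
    [-1, 0, 0, 0, 0, 0, 0],
    [-1, 0, 0, 0, 0, 0, 0],
    [-1, 0, 0, 0, 0, 0, 0],
    [-1, -10, 0, 0, 0, 0, 0],
    [-1, -25, 0, 0, 0, 0, 0],
    [-1, -35, 0, -15, 0, 0, 0],
    [-1, -35, 0, -25, 0, 0, 0],
    [-1, -30, 1, -33, 0, 0, 0],
    [-1, -20, 2, -36, 0, 0, 0]
  ]
}}

```text
time: 15.75
tool_pos: [0.4828, -0.2356, 0.2824]
ee_rot: [1.209, 1.207, -1.208]
force: [1.5, 0.6, 0.2]
finger_gap: 0.0854
```

>>> {"method": "apply_moves", "body": {
  "series": [
    [-1, -5, 1, -36, 0, 0, 0],
    [-1, 0, 1, -36, 0, 0, 0],
    [-1, 0, 1, -36, 0, 0, 0],
    [-1, 0, 1, -36, 0, 0, 0],
    [-1, 0, 2, -36, 0, 0, 0],
    [-1, 0, 1, -36, 0, 0, 0],
    [-1, 0, 2, -36, 0, 0, 0],
    [-1, 0, 2, -36, 0, 0, 0],
    [-1, 0, 2, -36, 0, 0, 0],
    [-1, 0, 2, -36, 0, 0, 0]
  ]
}}

```text
time: 16.58
tool_pos: [0.4969, 0.1265, 0.2852]
ee_rot: [1.208, 1.21, -1.207]
force: [0.6, 0.2, 0.2]
finger_gap: 0.0855
```

>>> {"method": "apply_moves", "body": {
  "series": [
    [-1, 0, 1, -36, 0, 0, 0],
    [-1, 0, 1, -36, 0, 0, 0],
    [-1, 0, 1, -30, 0, 0, 0],
    [-1, 10, 1, -23, 0, 0, 0],
    [-1, 20, 0, -10, 0, 0, 0],
    [-1, 20, 0, 0, 0, 0, 0],
    [-1, 0, 0, 0, 0, 0, 0],
    [-1, 0, 0, 0, 0, 0, 0]
  ]
}}

```text
time: 17.25
tool_pos: [0.5006, 0.2593, 0.2347]
ee_rot: [1.206, 1.21, -1.209]
force: [0.2, -1.4, -0.2]
finger_gap: 0.0849
```

```bash
python3 - <<'E'
from h import *
s=ctrl.sense();im=optics.capture("wrist")
print(s["tool_pos"])
for X in ([.5015,.269,.163],[.5357,.3436,.106]): print(proj("wrist",X,s))
cv2.imwrite("pics/w6.png",im[:,:,::-1])
E
```

```text
[0.50060159 0.25928758 0.23468383]
[[281.55682753 225.98370036]]
[[326.20111857 108.80233315]]
```

View pics/w6.png

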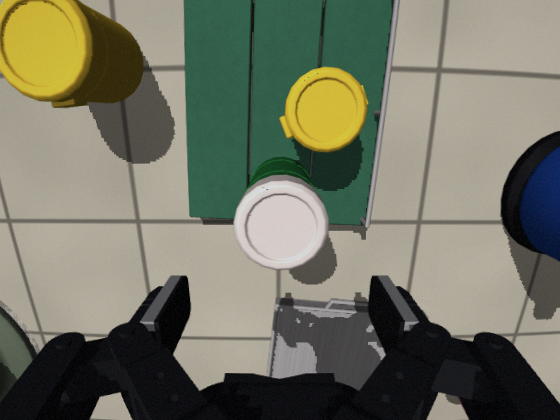

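>>> {"method": "apply_moves", "body": {
  "series": [
    [-1, 10, 1, -5, 0, 0, 0],
    [-1, 20, 0, -5, 0, 0, 0],
    [-1, 25, 0, 0, 0, 0, 0],
    [-1, 20, 0, 0, 0, 0, 0],
    [-1, 12, 0, 0, 0, 0, 0],
    [-1, 5, 0, 0, 0, 0, 0],
    [-1, 1, 0, 0, 0, 0, 0],
    [-1, 0, 0, 0, 0, 0, 0],
    [-1, 0, 0, 0, 0, 0, 0]
  ]
}}

```text
time: 18.05
tool_pos: [0.5023, 0.2701, 0.1425]
ee_rot: [1.209, 1.21, -1.206]
force: [0.3, -0.4, 0.0]
finger_gap: 0.0853
```

```bash
python3 - <<'E'
from h import *
s=ctrl.sense();im=optics.capture("wrist")
print(s["tool_pos"])
cv2.imwrite("pics/w7.png",im[:,:,::-1])
E
```

```text
[0.50228668 0.27007108 0.14248877]
```

View pics/w7.png

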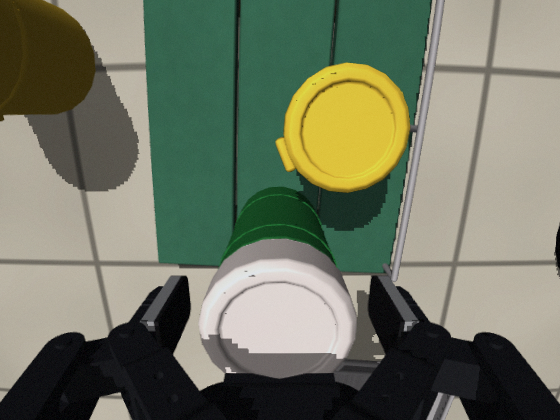

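>>> {"method": "apply_moves", "body": {
  "series": [
    [1, 0, 0, 0, 0, 0, 0],
    [1, 0, 0, 0, 0, 0, 0],
    [1, 0, 0, 0, 0, 0, 0],
    [1, 0, 0, 0, 0, 0, 0],
    [1, 0, 0, 0, 0, 0, 0],
    [1, 0, 0, 0, 0, 0, 0]
  ]
}}

```text
time: 18.6
tool_pos: [0.5018, 0.27, 0.1421]
ee_rot: [1.208, 1.211, -1.207]
force: [-2.7, -0.8, 8.7]
finger_gap: 0.0634
```

>>> {"method": "apply_moves", "body": {
  "series": [
    [1, -10, 0, 0, 0, 0, 0],
    [1, -25, 0, 0, 0, 0, 0],
    [1, -30, 0, 0, 0, 0, 0],
    [1, -30, 0, 0, 0, 0, 0],
    [1, -30, 0, 0, 0, 0, 0],
    [1, -25, 0, 10, 0, 0, 0],
    [1, -10, 0, 20, 0, 0, 0],
    [1, 0, -1, 30, 0, 0, 0],
    [1, 0, -1, 36, 0, 0, 0],
    [1, 0, -1, 36, 0, 0, 0]
  ]
}}

```text
time: 19.43
tool_pos: [0.4985, 0.1366, 0.3021]
ee_rot: [1.207, 1.211, -1.206]
force: [2.2, -0.7, -3.3]
finger_gap: 0.0633
```

>>> {"method": "apply_moves", "body": {
  "series": [
    [1, 0, -1, 36, 0, 0, 0],
    [1, 0, -1, 36, 0, 0, 0],
    [1, 0, -1, 36, 0, 0, 0],
    [1, 0, -1, 36, 0, 0, 0],
    [1, 0, -1, 36, 0, 0, 0],
    [1, 0, -1, 36, 0, 0, 0],
    [1, 0, -1, 36, 0, 0, 0],
    [1, 0, -1, 36, 0, 0, 0],
    [1, 0, -1, 36, 0, 0, 0],
    [1, 0, -1, 32, 0, 0, 0]
  ]
}}

```text
time: 20.27
tool_pos: [0.4893, -0.2204, 0.3021]
ee_rot: [1.208, 1.21, -1.208]
force: [0.9, 0.2, -3.7]
finger_gap: 0.063
```

>>> {"method": "apply_moves", "body": {
  "series": [
    [1, 10, 0, 25, 0, 0, 0],
    [1, 20, 0, 14, 0, 0, 0],
    [1, 30, 0, 0, 0, 0, 0],
    [1, 30, 0, 0, 0, 0, 0],
    [1, 30, 0, 0, 0, 0, 0],
    [1, 25, 0, 0, 0, 0, 0],
    [1, 14, 0, 0, 0, 0, 0],
    [1, 7, 0, 0, 0, 0, 0],
    [1, 4, 0, 0, 0, 0, 0],
    [1, 2, 0, 0, 0, 0, 0]
  ]
}}

```text
time: 21.1
tool_pos: [0.4904, -0.2573, 0.1298]
ee_rot: [1.207, 1.21, -1.207]
force: [-0.1, 1.0, -3.4]
finger_gap: 0.0631
```

>>> {"method": "apply_moves", "body": {
  "series": [
    [1, 0, 0, 0, 0, 0, 0],
    [1, 0, 0, 0, 0, 0, 0]
  ]
}}

```text
time: 21.27
tool_pos: [0.4906, -0.2573, 0.1303]
ee_rot: [1.207, 1.209, -1.206]
force: [-0.5, -0.6, -3.4]
finger_gap: 0.0632
```

>>> {"method": "apply_moves", "body": {
  "series": [
    [1, 1, 0, 0, 0, 0, 0],
    [1, 1, 0, 0, 0, 0, 0],
    [1, 0.6, 0, 0, 0, 0, 0],
    [1, 0, 0, 0, 0, 0, 0]
  ]
}}

```text
time: 21.6
tool_pos: [0.4906, -0.2574, 0.1281]
ee_rot: [1.208, 1.209, -1.206]
force: [-4.7, 2.9, 18.9]
finger_gap: 0.0629
```

>>> {"method": "apply_moves", "body": {
  "series": [
    [-1, -1, 0, 0, 0, 0, 0],
    [-1, 0, 0, 0, 0, 0, 0],
    [-1, 0, 0, 0, 0, 0, 0],
    [-1, 0, 0, 0, 0, 0, 0],
    [-1, -10, 0, 0, 0, 0, 0],
    [-1, -25, 0, 0, 0, 0, 0],
    [-1, -35, 2, -15, 0, 0, 0],
    [-1, -35, 2, -25, 0, 0, 0],
    [-1, -20, 2, -33, 0, 0, 0],
    [-1, 0, 3, -36, 0, 0, 0]
  ]
}}

```text
time: 22.43
tool_pos: [0.4998, -0.1494, 0.2562]
ee_rot: [1.211, 1.204, -1.205]
force: [2.6, 0.1, 0.1]
finger_gap: 0.0851
```

```bash
python3 - <<'E'
from h import *
im=optics.capture("side")
cv2.imwrite("pics/s4.png",cv2.resize(im[100:400,140:440,::-1],None,fx=2,fy=2))
E
```

```text
(no output)
```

View pics/s4.png

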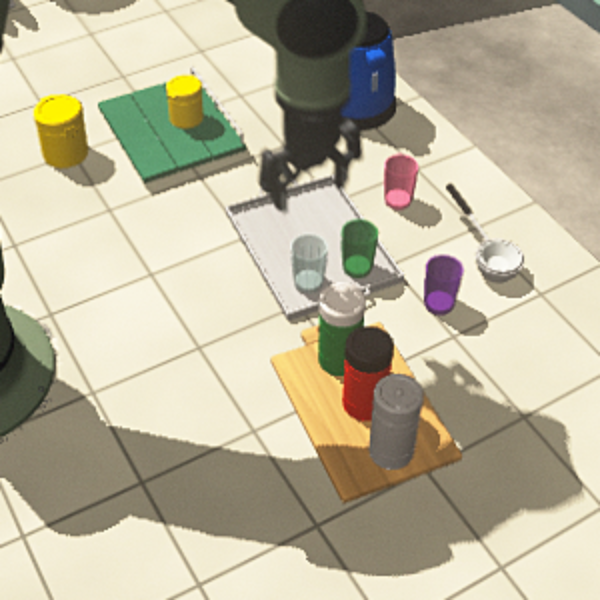

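>>> {"method": "apply_moves", "body": {
  "series": [
    [-1, 0, 3, -30, 0, 0, 0],
    [-1, 0, 3, -36, 0, 0, 0],
    [-1, 0, 3, -36, 0, 0, 0],
    [-1, 0, 3, -36, 0, 0, 0],
    [-1, 0, 3, -36, 0, 0, 0],
    [-1, 0, 3, -36, 0, 0, 0],
    [-1, 0, 3, -36, 0, 0, 0],
    [-1, 0, 3, -36, 0, 0, 0],
    [-1, 0, 3, -36, 0, 0, 0],
    [-1, 0, 3, -36, 0, 0, 0]
  ]
}}

```text
time: 23.32
tool_pos: [0.5276, 0.2069, 0.2524]
ee_rot: [1.207, 1.21, -1.207]
force: [0.8, -0.4, -0.3]
finger_gap: 0.0854
```

>>> {"method": "apply_moves", "body": {
  "series": [
    [-1, 0, 3, -36, 0, 0, 0],
    [-1, 0, 2, -36, 0, 0, 0],
    [-1, 0, 1, -30, 0, 0, 0],
    [-1, 10, 0, -20, 0, 0, 0],
    [-1, 10, 0, -10, 0, 0, 0],
    [-1, 0, 0, 0, 0, 0, 0],
    [-1, 0, 0, 0, 0, 0, 0],
    [-1, 0, 0, 0, 0, 0, 0]
  ]
}}

```text
time: 23.98
tool_pos: [0.534, 0.3352, 0.2322]
ee_rot: [1.208, 1.209, -1.209]
force: [1.1, -1.3, -0.2]
finger_gap: 0.085
```

```bash
python3 - <<'E'
from h import *
s=ctrl.sense();im=optics.capture("wrist")
print(s["tool_pos"])
for X in ([.5357,.3436,.106],): print(proj("wrist",X,s))
cv2.imwrite("pics/w8.png",im[:,:,::-1])
E
```

```text
[0.53401454 0.33523995 0.23224172]
[[281.77274672 205.30798838]]
```

View pics/w8.png

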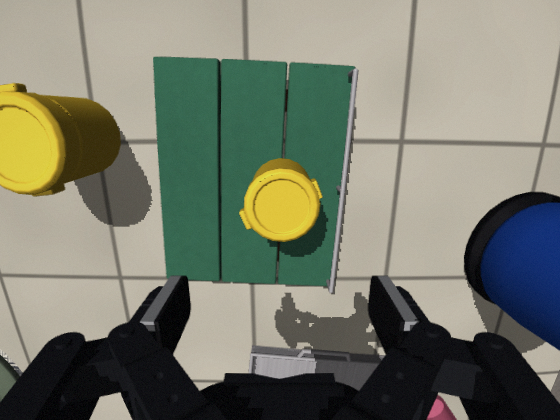

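>>> {"method": "apply_moves", "body": {
  "series": [
    [-1, 5, 2, -8.5, 0, 0, 0],
    [-1, 5, 0, 0, 7, 0, 0],
    [-1, 5, 0, 0, 7, 0, 0],
    [-1, 5, 0, 0, 7, 0, 0],
    [-1, 5, 0, 0, 7, 0, 0],
    [-1, 5, 0, 0, 7, 0, 0],
    [-1, 5, 0, 0, 7, 0, 0],
    [-1, 0, 0, 0, 7, 0, 0],
    [-1, 0, 0, 0, 0, 0, 0],
    [-1, 0, 0, 0, 0, 0, 0]
  ]
}}

```text
time: 24.87
tool_pos: [0.5356, 0.3457, 0.1967]
ee_rot: [1.801, 0.68, -1.801]
force: [-0.4, 0.3, -0.3]
finger_gap: 0.0854
```

```bash
python3 - <<'E'
from h import *
s=ctrl.sense();im=optics.capture("wrist")
R=Rn.from_rotvec(s["ee_rot"]).as_matrix()
print(s["tool_pos"],R.round(3).tolist(),s["q"])
print(R.T@(np.array([.5357,.3436,.075])-s["tool_pos"])*1000)
for X in ([.5357,.3436,.106],): print(proj("wrist",X,s))
cv2.imwrite("pics/w9.png",im[:,:,::-1])
E
```

```text
[0.53559408 0.34566204 0.19665542] [[0.0, 0.661, -0.75], [-0.0, -0.75, -0.661], [-1.0, 0.0, 0.0]] [-1.09012937  0.70472741  0.68127025  1.6408177  -0.51226105  0.98193559
 -1.08290467]
[121.65615906   1.56526348   1.27797871]
[[281.34931579 231.06161334]]
```

View pics/w9.png

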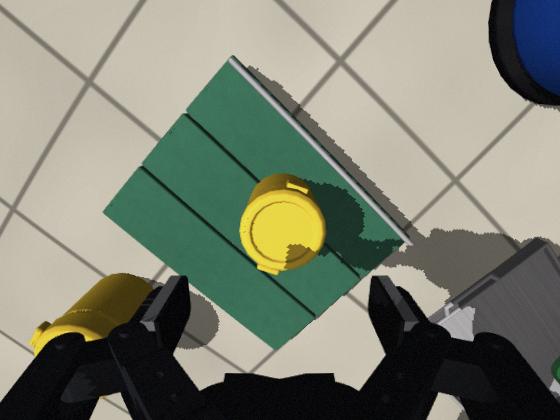

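>>> {"method": "apply_moves", "body": {
  "series": [
    [-1, 10, 1, 0.5, 0, 0, 0],
    [-1, 25, 0, 0, 0, 0, 0],
    [-1, 30, 0, 0, 0, 0, 0],
    [-1, 25, 0, 0, 0, 0, 0],
    [-1, 18, 0, 0, 0, 0, 0],
    [-1, 10, 0, 0, 0, 0, 0],
    [-1, 3, 0, 0, 0, 0, 0],
    [-1, 0, 0, 0, 0, 0, 0],
    [-1, 0, 0, 0, 0, 0, 0]
  ]
}}

```text
time: 25.67
tool_pos: [0.5362, 0.3447, 0.0766]
ee_rot: [1.805, 0.678, -1.802]
force: [1.0, 0.2, -0.8]
finger_gap: 0.0857
```

```bash
python3 - <<'E'
from h import *
s=ctrl.sense();im=optics.capture("wrist")
print(s["tool_pos"])
cv2.imwrite("pics/w10.png",im[:,:,::-1])
E
```

```text
[0.53624156 0.34466367 0.07657851]
```

View pics/w10.png

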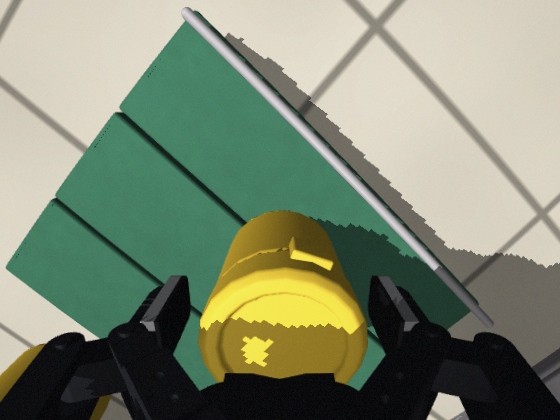

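>>> {"method": "apply_moves", "body": {
  "series": [
    [1, 0, 0, 0, 0, 0, 0],
    [1, 0, 0, 0, 0, 0, 0],
    [1, 0, 0, 0, 0, 0, 0],
    [1, 0, 0, 0, 0, 0, 0],
    [1, 0, 0, 0, 0, 0, 0],
    [1, 0, 0, 0, 0, 0, 0]
  ],
  "newtons": 35
}}

```text
time: 26.22
tool_pos: [0.5361, 0.3448, 0.0767]
ee_rot: [1.805, 0.678, -1.803]
force: [-0.9, -1.0, 8.4]
finger_gap: 0.0631
```

>>> {"method": "apply_moves", "body": {
  "series": [
    [1, -5, 0, 0, 0, 0, 0],
    [1, -20, 0, 0, 0, 0, 0],
    [1, -25, 0, 0, 0, 0, 0],
    [1, -20, 0, 0, -7, 0, 0],
    [1, -15, 0, 0, -7, 0, 0],
    [1, -10, 0, 0, -7, 0, 0],
    [1, -5, 0, 0, -7, 0, 0],
    [1, 0, 0, 0, -7, 0, 0],
    [1, 0, 0, 0, -7, 0, 0],
    [1, 0, 0, 0, -7, 0, 0]
  ]
}}

```text
time: 27.05
tool_pos: [0.5357, 0.3446, 0.1763]
ee_rot: [1.203, 1.213, -1.202]
force: [0.3, -0.3, -0.9]
finger_gap: 0.0635
```

>>> {"method": "apply_moves", "body": {
  "series": [
    [1, 0, 0, 0, 0, 0, 0],
    [1, 0, 0, 0, 0, 0, 0]
  ]
}}

```text
time: 27.22
tool_pos: [0.5358, 0.3444, 0.1761]
ee_rot: [1.211, 1.209, -1.21]
force: [-0.5, 1.1, -1.7]
finger_gap: 0.0632
```

>>> {"method": "apply_moves", "body": {
  "series": [
    [1, 0, 3, 15, 0, 0, 0],
    [1, 0, 5, 28, 0, 0, 0],
    [1, 0, 5, 34, 0, 0, 0],
    [1, 0, 5, 34, 0, 0, 0],
    [1, 0, 5, 34, 0, 0, 0],
    [1, 0, 5, 34, 0, 0, 0],
    [1, 0, 5, 34, 0, 0, 0],
    [1, 0, 5, 34, 0, 0, 0],
    [1, 0, 5, 32, 0, 0, 0],
    [1, 0, 5, 25, 0, 0, 0]
  ]
}}

```text
time: 28.05
tool_pos: [0.5844, 0.0374, 0.1759]
ee_rot: [1.211, 1.207, -1.212]
force: [0.3, 0.4, -1.8]
finger_gap: 0.0633
```

>>> {"method": "apply_moves", "body": {
  "series": [
    [1, 10, 3, 12, 0, 0, 0],
    [1, 25, 0, 5, 0, 0, 0],
    [1, 30, 0, 0, 0, 0, 0],
    [1, 20, 0, 0, 0, 0, 0],
    [1, 15, 0, 0, 0, 0, 0],
    [1, 8, 0, 0, 0, 0, 0],
    [1, 5, 0, 0, 0, 0, 0],
    [1, 3, 0, 0, 0, 0, 0],
    [1, 0, 0, 0, 0, 0, 0],
    [1, 0, 0, 0, 0, 0, 0]
  ]
}}

```text
time: 28.88
tool_pos: [0.588, 0.0237, 0.0604]
ee_rot: [1.208, 1.21, -1.207]
force: [0.2, 0.7, -1.6]
finger_gap: 0.0635
```

```bash
python3 - <<'E'
from h import *
print(ctrl.sense()["tool_pos"])
for n in ("side","top"):
    im=optics.capture(n)
    cv2.imwrite(f"pics/{n}5.png",im[:,:,::-1])
E
```

```text
[0.58799207 0.0237093  0.06039323]
```

View pics/side5.png

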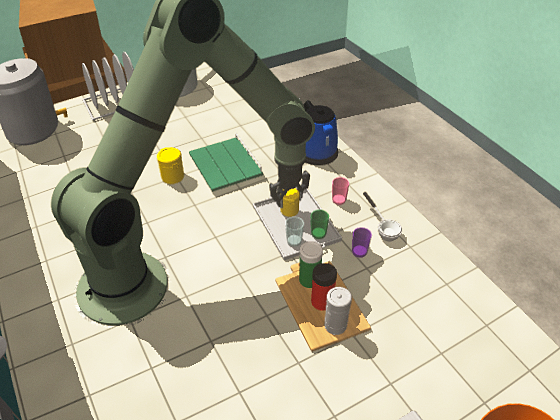

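View pics/top5.png

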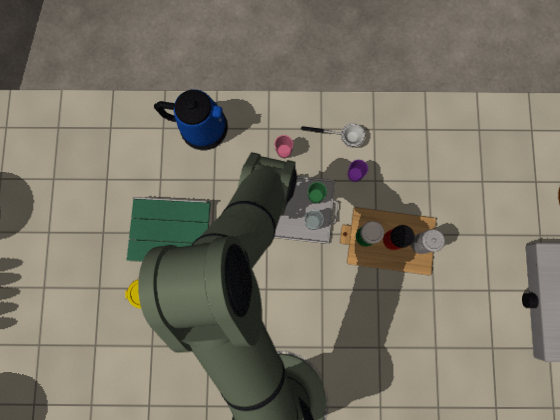

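Jar hangs over the free half of the tray, about 10 mm above the floor; the glasses are undisturbed. Lowering.

>>> {"method": "apply_moves", "body": {
  "series": [
    [1, 4, 0, 0, 0, 0, 0],
    [1, 2, 0, 0, 0, 0, 0],
    [1, 1, 0, 0, 0, 0, 0],
    [1, 1, 0, 0, 0, 0, 0],
    [1, 0, 0, 0, 0, 0, 0],
    [1, 0, 0, 0, 0, 0, 0]
  ]
}}

```text
time: 29.48
tool_pos: [0.5876, 0.0237, 0.0516]
ee_rot: [1.207, 1.211, -1.207]
force: [0.3, 0.4, -1.2]
finger_gap: 0.0635
```

>>> {"method": "apply_moves", "body": {
  "series": [
    [1, 1, 0, 0, 0, 0, 0],
    [1, 0.7, 0, 0, 0, 0, 0],
    [1, 0, 0, 0, 0, 0, 0]
  ]
}}

```text
time: 29.73
tool_pos: [0.5878, 0.0236, 0.0507]
ee_rot: [1.208, 1.21, -1.207]
force: [-5.0, 0.3, 14.3]
finger_gap: 0.0633
```

>>> {"method": "apply_moves", "body": {
  "series": [
    [-1, -1, 0, 0, 0, 0, 0],
    [-1, 0, 0, 0, 0, 0, 0],
    [-1, 0, 0, 0, 0, 0, 0],
    [-1, 0, 0, 0, 0, 0, 0],
    [-1, -10, 0, 0, 0, 0, 0],
    [-1, -25, 0, 0, 0, 0, 0],
    [-1, -35, 0, 0, 0, 0, 0],
    [-1, -35, 0, 0, 0, 0, 0],
    [-1, -35, -5, 10, 0, 0, 0],
    [-1, -35, -10, 25, 0, 0, 0]
  ]
}}

```text
time: 30.57
tool_pos: [0.5736, -0.0076, 0.2263]
ee_rot: [1.205, 1.212, -1.203]
force: [-0.3, 1.0, 0.5]
finger_gap: 0.0856
```

```bash
python3 - <<'E'
from h import *
print(ctrl.sense()["tool_pos"])
im=optics.capture("side")
cv2.imwrite("pics/side6.png",cv2.resize(im[150:360,230:410,::-1],None,fx=2.8,fy=2.8))
E
```

```text
[ 0.57360325 -0.00759892  0.22630015]
```

View pics/side6.png

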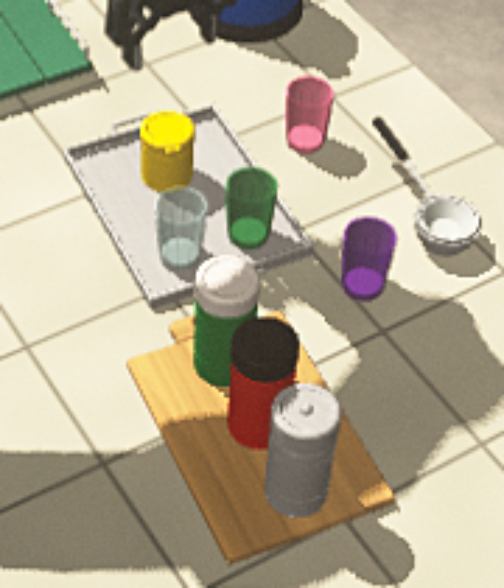

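>>> {"method": "apply_moves", "body": {
  "series": [
    [-1, -10, -11, 32, 0, 0, 0],
    [-1, -5, -12, 36, 0, 0, 0],
    [-1, 0, -12, 36, 0, 0, 0],
    [-1, 0, -12, 36, 0, 0, 0],
    [-1, 0, -12, 36, 0, 0, 0],
    [-1, 0, -12, 32, 0, 0, 0],
    [-1, 0, -8, 24, 0, 0, 0],
    [-1, 0, -3, 14, 0, 0, 0],
    [-1, 0, 0, 0, 0, 0, 0],
    [-1, 0, 0, 0, 0, 0, 0]
  ]
}}

```text
time: 31.45
tool_pos: [0.4916, -0.2567, 0.2394]
ee_rot: [1.208, 1.21, -1.208]
force: [-0.1, 1.3, -0.4]
finger_gap: 0.0856
```

>>> {"method": "apply_moves", "body": {
  "series": [
    [-1, 0, 0, 0, 0, 0, 0]
  ]
}}

```text
time: 31.53
tool_pos: [0.4922, -0.2554, 0.2392]
ee_rot: [1.207, 1.211, -1.206]
force: [0.6, 0.3, 0.5]
finger_gap: 0.0855
```

```bash
python3 - <<'E'
from h import *
s=ctrl.sense();print(s["tool_pos"],s["ee_rot"])
im=optics.capture("wrist")
print(proj("wrist",[[.4906,-.2574,.149],[.4807,-.3415,.149],[.4698,-.4288,.149]],s))
cv2.imwrite("pics/w11.png",im[:,:,::-1])
E
```

```text
[ 0.49222647 -0.25535393  0.23922175] [ 1.2071077   1.21097436 -1.20637052]
[[277.66411182 232.82722945]
 [265.32632564 329.23431778]
 [254.65001178 407.28792255]]
```

View pics/w11.png

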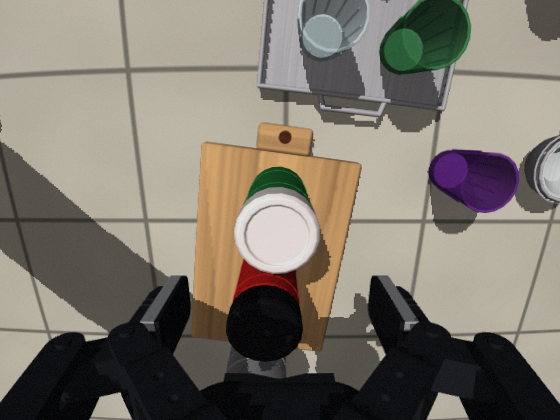

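>>> {"method": "apply_moves", "body": {
  "series": [
    [-1, 10, -1.6, 2, 0, 0, 0],
    [-1, 25, 0, 0, 0, 0, 0],
    [-1, 30, 0, 0, 0, 0, 0],
    [-1, 22, 0, 0, 0, 0, 0],
    [-1, 14, 0, 0, 0, 0, 0],
    [-1, 8, 0, 0, 0, 0, 0],
    [-1, 2, 0, 0, 0, 0, 0],
    [-1, 0, 0, 0, 0, 0, 0],
    [-1, 0, 0, 0, 0, 0, 0]
  ],
  "newtons": 40
}}

```text
time: 32.33
tool_pos: [0.4908, -0.2582, 0.1287]
ee_rot: [1.207, 1.21, -1.206]
force: [-0.6, -0.5, -0.1]
finger_gap: 0.0854
```

>>> {"method": "apply_moves", "body": {
  "series": [
    [1, 0, 0, 0, 0, 0, 0],
    [1, 0, 0, 0, 0, 0, 0],
    [1, 0, 0, 0, 0, 0, 0],
    [1, 0, 0, 0, 0, 0, 0],
    [1, 0, 0, 0, 0, 0, 0],
    [1, 0, 0, 0, 0, 0, 0]
  ]
}}

```text
time: 32.83
tool_pos: [0.4907, -0.2583, 0.1289]
ee_rot: [1.207, 1.21, -1.206]
force: [-1.3, 1.0, 8.9]
finger_gap: 0.0631
```

>>> {"method": "apply_moves", "body": {
  "series": [
    [1, -10, 0, 0, 0, 0, 0],
    [1, -25, 0, 0, 0, 0, 0],
    [1, -30, 0, 0, 0, 0, 0],
    [1, -30, 0, 0, 0, 0, 0],
    [1, -30, 0, -10, 0, 0, 0],
    [1, -25, 0, -20, 0, 0, 0],
    [1, -10, 0, -30, 0, 0, 0],
    [1, 0, 1, -36, 0, 0, 0],
    [1, 0, 1, -36, 0, 0, 0],
    [1, 0, 1, -36, 0, 0, 0]
  ]
}}

```text
time: 33.67
tool_pos: [0.4924, -0.0887, 0.2889]
ee_rot: [1.208, 1.21, -1.207]
force: [0.9, -1.0, -4.1]
finger_gap: 0.0631
```

>>> {"method": "apply_moves", "body": {
  "series": [
    [1, 0, 1, -36, 0, 0, 0],
    [1, 0, 1, -36, 0, 0, 0],
    [1, 0, 1, -36, 0, 0, 0],
    [1, 0, 1, -36, 0, 0, 0],
    [1, 0, 1, -36, 0, 0, 0],
    [1, 0, 1, -36, 0, 0, 0],
    [1, 0, 1, -36, 0, 0, 0],
    [1, 0, 1, -36, 0, 0, 0],
    [1, 0, 0, -30, 0, 0, 0],
    [1, 0, 0, -20, 0, 0, 0]
  ]
}}

```text
time: 34.5
tool_pos: [0.4991, 0.2512, 0.2885]
ee_rot: [1.206, 1.212, -1.205]
force: [-0.1, -1.0, -4.5]
finger_gap: 0.0629
```

>>> {"method": "apply_moves", "body": {
  "series": [
    [1, 0, 0, -10, 0, 0, 0],
    [1, 0, 0, 0, 0, 0, 0],
    [1, 0, 0, 0, 0, 0, 0],
    [1, 0, 0, 0, 0, 0, 0]
  ]
}}

```text
time: 34.83
tool_pos: [0.5001, 0.2564, 0.2883]
ee_rot: [1.208, 1.209, -1.208]
force: [0.0, 0.2, -4.5]
finger_gap: 0.0628
```

>>> {"method": "apply_moves", "body": {
  "series": [
    [1, 10, 1.7, -6, 0, 0, 0],
    [1, 20, 0, -6.8, 0, 0, 0],
    [1, 30, 0, 0, 0, 0, 0],
    [1, 30, 0, 0, 0, 0, 0],
    [1, 22, 0, 0, 0, 0, 0],
    [1, 14, 0, 0, 0, 0, 0],
    [1, 9, 0, 0, 0, 0, 0],
    [1, 6, 0, 0, 0, 0, 0],
    [1, 0, 0, 0, 0, 0, 0],
    [1, 0, 0, 0, 0, 0, 0]
  ]
}}

```text
time: 35.67
tool_pos: [0.5019, 0.2706, 0.1475]
ee_rot: [1.208, 1.21, -1.207]
force: [-0.1, -0.1, -3.5]
finger_gap: 0.0633
```

>>> {"method": "apply_moves", "body": {
  "series": [
    [1, 2.5, 0, 1, 0, 0, 0],
    [1, 1.5, 0, 0, 0, 0, 0],
    [1, 1, 0, 0, 0, 0, 0],
    [1, 0.5, 0, 0, 0, 0, 0],
    [1, 0, 0, 0, 0, 0, 0]
  ]
}}

```text
time: 36.08
tool_pos: [0.502, 0.2698, 0.1429]
ee_rot: [1.209, 1.211, -1.206]
force: [-5.1, -3.7, 18.3]
finger_gap: 0.0632
```

>>> {"method": "apply_moves", "body": {
  "series": [
    [-1, -1, 0, 0, 0, 0, 0],
    [-1, 0, 0, 0, 0, 0, 0],
    [-1, 0, 0, 0, 0, 0, 0],
    [-1, 0, 0, 0, 0, 0, 0],
    [-1, -10, 0, 0, 0, 0, 0],
    [-1, -25, 0, 0, 0, 0, 0],
    [-1, -35, 0, 15, 0, 0, 0],
    [-1, -30, 0, 25, 0, 0, 0],
    [-1, 0, -1, 33, 0, 0, 0],
    [-1, 0, -1, 36, 0, 0, 0]
  ]
}}

```text
time: 36.92
tool_pos: [0.5004, 0.1605, 0.2447]
ee_rot: [1.209, 1.211, -1.203]
force: [0.6, -0.6, -0.3]
finger_gap: 0.0853
```

>>> {"method": "apply_moves", "body": {
  "series": [
    [-1, 0, -1, 36, 0, 0, 0],
    [-1, 0, -2, 36, 0, 0, 0],
    [-1, 0, -2, 36, 0, 0, 0],
    [-1, 0, -2, 36, 0, 0, 0],
    [-1, 0, -2, 36, 0, 0, 0],
    [-1, 0, -2, 36, 0, 0, 0],
    [-1, 0, -2, 36, 0, 0, 0],
    [-1, 0, -2, 36, 0, 0, 0],
    [-1, 0, -2, 36, 0, 0, 0],
    [-1, 0, -1, 36, 0, 0, 0]
  ]
}}

```text
time: 37.75
tool_pos: [0.4825, -0.2012, 0.2433]
ee_rot: [1.208, 1.21, -1.207]
force: [-0.8, 0.1, 0.1]
finger_gap: 0.0853
```

>>> {"method": "apply_moves", "body": {
  "series": [
    [-1, 0, -1, 36, 0, 0, 0],
    [-1, 0, 0, 36, 0, 0, 0],
    [-1, 0, 0, 30, 0, 0, 0],
    [-1, 0, 0, 25, 0, 0, 0],
    [-1, 0, 0, 15, 0, 0, 0],
    [-1, 0, 0, 0, 0, 0, 0],
    [-1, 0, 0, 0, 0, 0, 0],
    [-1, 0, 0, 0, 0, 0, 0]
  ]
}}

```text
time: 38.42
tool_pos: [0.4825, -0.3405, 0.2428]
ee_rot: [1.207, 1.211, -1.206]
force: [-0.2, 0.4, -0.6]
finger_gap: 0.0851
```

```bash
python3 - <<'E'
from h import *
s=ctrl.sense();print(s["tool_pos"],s["ee_rot"])
im=optics.capture("wrist")
print(proj("wrist",[[.4807,-.3415,.149],[.4698,-.4288,.149]],s))
cv2.imwrite("pics/w12.png",im[:,:,::-1])
im=optics.capture("top")
cv2.imwrite("pics/t12.png",cv2.resize(im[190:290,115:225,::-1],None,fx=6,fy=6,interpolation=cv2.INTER_CUBIC))
E
```

```text
[ 0.48248386 -0.34052732  0.24278141] [ 1.20714727  1.21107139 -1.20636601]
[[277.47242394 229.74757878]
 [264.13337421 328.61053608]]
```

View pics/w12.png

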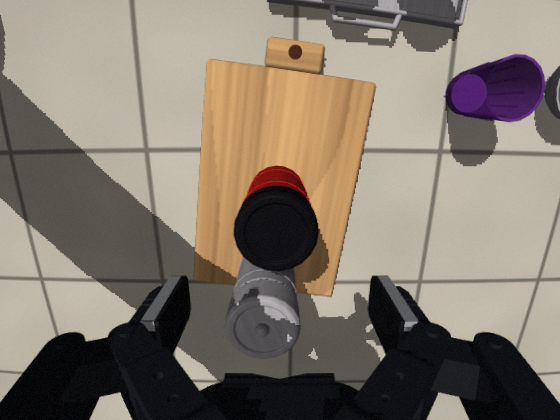

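View pics/t12.png

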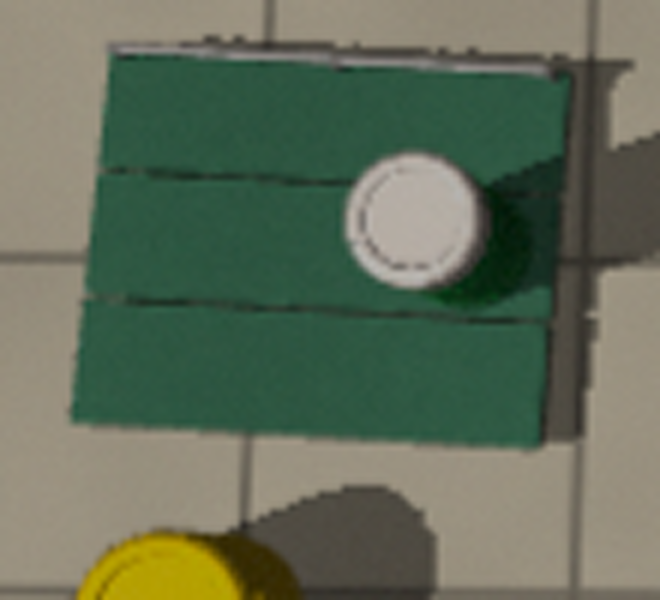

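>>> {"method": "apply_moves", "body": {
  "series": [
    [-1, 12, -1.8, 0.5, 0, 0, 0],
    [-1, 25, 0, 0, 0, 0, 0],
    [-1, 30, 0, 0, 0, 0, 0],
    [-1, 22, 0, 0, 0, 0, 0],
    [-1, 15, 0, 0, 0, 0, 0],
    [-1, 8, 0, 0, 0, 0, 0],
    [-1, 2, 0, 0, 0, 0, 0],
    [-1, 0, 0, 0, 0, 0, 0],
    [-1, 0, 0, 0, 0, 0, 0]
  ]
}}

```text
time: 39.27
tool_pos: [0.481, -0.342, 0.1295]
ee_rot: [1.207, 1.209, -1.206]
force: [0.1, 0.9, 0.5]
finger_gap: 0.0855
```

>>> {"method": "apply_moves", "body": {
  "series": [
    [1, 0, 0, 0, 0, 0, 0],
    [1, 0, 0, 0, 0, 0, 0],
    [1, 0, 0, 0, 0, 0, 0],
    [1, 0, 0, 0, 0, 0, 0],
    [1, 0, 0, 0, 0, 0, 0],
    [1, 0, 0, 0, 0, 0, 0]
  ]
}}

```text
time: 39.77
tool_pos: [0.4808, -0.3422, 0.1296]
ee_rot: [1.207, 1.209, -1.207]
force: [-2.5, 2.2, 8.1]
finger_gap: 0.0633
```

>>> {"method": "apply_moves", "body": {
  "series": [
    [1, -10, 0, 0, 0, 0, 0],
    [1, -25, 0, 0, 0, 0, 0],
    [1, -30, 0, 0, 0, 0, 0],
    [1, -35, 0, 0, 0, 0, 0],
    [1, -35, 0, -10, 0, 0, 0],
    [1, -25, 0, -20, 0, 0, 0],
    [1, -10, 0, -30, 0, 0, 0],
    [1, 0, -1, -36, 0, 0, 0],
    [1, 0, -1, -36, 0, 0, 0],
    [1, 0, -1, -36, 0, 0, 0]
  ]
}}

```text
time: 40.6
tool_pos: [0.4765, -0.1725, 0.2994]
ee_rot: [1.208, 1.21, -1.207]
force: [0.4, 0.1, -2.4]
finger_gap: 0.0632
```

>>> {"method": "apply_moves", "body": {
  "series": [
    [1, 0, -1, -36, 0, 0, 0],
    [1, 0, -1, -36, 0, 0, 0],
    [1, 0, -1, -36, 0, 0, 0],
    [1, 0, -1, -36, 0, 0, 0],
    [1, 0, -2, -36, 0, 0, 0],
    [1, 0, -2, -36, 0, 0, 0],
    [1, 0, -2, -36, 0, 0, 0],
    [1, 0, -2, -36, 0, 0, 0],
    [1, 0, -2, -36, 0, 0, 0],
    [1, 0, -2, -36, 0, 0, 0]
  ]
}}

```text
time: 41.43
tool_pos: [0.4595, 0.1876, 0.2994]
ee_rot: [1.208, 1.21, -1.207]
force: [1.3, 0.2, -3.0]
finger_gap: 0.0632
```

>>> {"method": "apply_moves", "body": {
  "series": [
    [1, 0, 0, -36, 0, 0, 0],
    [1, 0, 0, -36, 0, 0, 0],
    [1, 0, 0, -36, 0, 0, 0],
    [1, 0, 0, -28, 0, 0, 0],
    [1, 0, 0, -18, 0, 0, 0],
    [1, 0, 0, -11, 0, 0, 0],
    [1, 0, 0, 0, 0, 0, 0],
    [1, 0, 0, 0, 0, 0, 0],
    [1, 0, 0, 0, 0, 0, 0]
  ]
}}

```text
time: 42.18
tool_pos: [0.4599, 0.3496, 0.2988]
ee_rot: [1.208, 1.209, -1.208]
force: [0.2, -0.6, -3.0]
finger_gap: 0.0629
```

>>> {"method": "apply_moves", "body": {
  "series": [
    [1, 12, 0, -1.5, 0, 0, 0],
    [1, 25, 0, 0, 0, 0, 0],
    [1, 32, 0, 0, 0, 0, 0],
    [1, 30, 0, 0, 0, 0, 0],
    [1, 24, 0, 0, 0, 0, 0],
    [1, 16, 0, 0, 0, 0, 0],
    [1, 8, 0, 0, 0, 0, 0],
    [1, 4, 0, 0, 0, 0, 0],
    [1, 0, 0, 0, 0, 0, 0],
    [1, 0, 0, 0, 0, 0, 0]
  ]
}}

```text
time: 43.02
tool_pos: [0.4601, 0.3525, 0.1485]
ee_rot: [1.209, 1.21, -1.206]
force: [-0.4, 0.0, -2.6]
finger_gap: 0.0633
```

>>> {"method": "apply_moves", "body": {
  "series": [
    [1, 2, 0, 0.7, 0, 0, 0],
    [1, 1.5, 0, 0, 0, 0, 0],
    [1, 1, 0, 0, 0, 0, 0],
    [1, 1, 0, 0, 0, 0, 0],
    [1, 0, 0, 0, 0, 0, 0]
  ]
}}

```text
time: 43.43
tool_pos: [0.4598, 0.3523, 0.1435]
ee_rot: [1.208, 1.211, -1.206]
force: [-5.3, -3.3, 22.0]
finger_gap: 0.0634
```

>>> {"method": "apply_moves", "body": {
  "series": [
    [-1, -1, 0, 0, 0, 0, 0],
    [-1, 0, 0, 0, 0, 0, 0],
    [-1, 0, 0, 0, 0, 0, 0],
    [-1, 0, 0, 0, 0, 0, 0],
    [-1, -10, 0, 0, 0, 0, 0],
    [-1, -25, 0, 0, 0, 0, 0],
    [-1, -35, 0, 5, 0, 0, 0],
    [-1, -30, 0, 20, 0, 0, 0],
    [-1, 0, 0, 32, 0, 0, 0],
    [-1, 0, 0, 38, 0, 0, 0]
  ]
}}

```text
time: 44.27
tool_pos: [0.4601, 0.2575, 0.2451]
ee_rot: [1.208, 1.212, -1.202]
force: [1.1, -0.2, -1.0]
finger_gap: 0.0854
```

>>> {"method": "apply_moves", "body": {
  "series": [
    [-1, 0, 0, 38, 0, 0, 0],
    [-1, 0, 1, 38, 0, 0, 0],
    [-1, 0, 1, 38, 0, 0, 0],
    [-1, 0, 1, 38, 0, 0, 0],
    [-1, 0, 1, 38, 0, 0, 0],
    [-1, 0, 1, 38, 0, 0, 0],
    [-1, 0, 1, 38, 0, 0, 0],
    [-1, 0, 1, 38, 0, 0, 0],
    [-1, 0, 1, 38, 0, 0, 0],
    [-1, 0, 1, 38, 0, 0, 0]
  ]
}}

```text
time: 45.1
tool_pos: [0.4696, -0.125, 0.2438]
ee_rot: [1.208, 1.21, -1.206]
force: [1.7, 1.2, 0.5]
finger_gap: 0.0854
```

>>> {"method": "apply_moves", "body": {
  "series": [
    [-1, 0, 0, 38, 0, 0, 0],
    [-1, 0, 0, 38, 0, 0, 0],
    [-1, 0, 0, 38, 0, 0, 0],
    [-1, 0, 0, 38, 0, 0, 0],
    [-1, 0, 0, 38, 0, 0, 0],
    [-1, 0, 0, 38, 0, 0, 0],
    [-1, 0, 0, 36, 0, 0, 0],
    [-1, 0, 0, 28, 0, 0, 0],
    [-1, 0, 0, 14, 0, 0, 0],
    [-1, 0, 0, 0, 0, 0, 0]
  ]
}}

```text
time: 45.93
tool_pos: [0.4694, -0.4326, 0.2434]
ee_rot: [1.208, 1.208, -1.211]
force: [-0.7, 1.0, -0.1]
finger_gap: 0.0857
```

>>> {"method": "apply_moves", "body": {
  "series": [
    [-1, 0, 0, 0, 0, 0, 0],
    [-1, 0, 0, 0, 0, 0, 0]
  ]
}}

```text
time: 46.1
tool_pos: [0.471, -0.4283, 0.2433]
ee_rot: [1.207, 1.211, -1.206]
force: [0.1, 0.4, -0.7]
finger_gap: 0.0859
```

```bash
python3 - <<'E'
from h import *
s=ctrl.sense();print(s["tool_pos"],s["ee_rot"])
im=optics.capture("wrist")
print(proj("wrist",[[.4698,-.4288,.149]],s))
cv2.imwrite("pics/w13.png",im[:,:,::-1])
im=optics.capture("top")
cv2.imwrite("pics/t13.png",cv2.resize(im[190:290,115:225,::-1],None,fx=6,fy=6,interpolation=cv2.INTER_CUBIC))
E
```

```text
[ 0.47095034 -0.42832336  0.24329676] [ 1.20713666  1.2110444  -1.2063443 ]
[[278.33299094 228.87264233]]
```

View pics/w13.png

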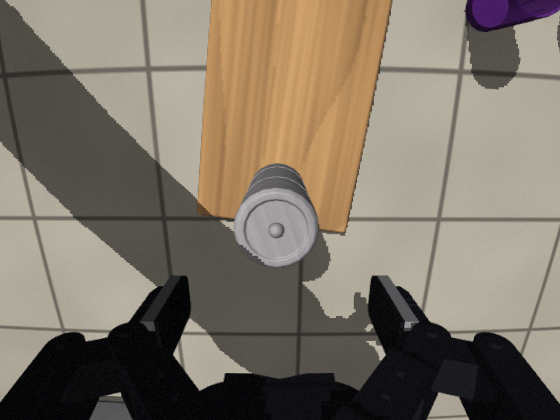

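View pics/t13.png

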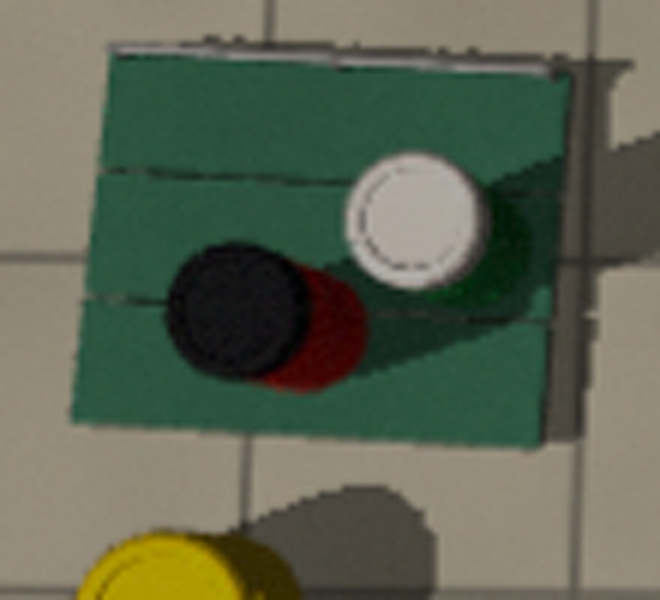

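Red (lid at 239,310) and green (415,221) in the crop are exactly where they began. The steel one is at the expected spot, (277,229). Fetching it now.

>>> {"method": "apply_moves", "body": {
  "series": [
    [-1, 12, -1.2, 0, 0, 0, 0],
    [-1, 25, 0, 0, 0, 0, 0],
    [-1, 30, 0, 0, 0, 0, 0],
    [-1, 24, 0, 0, 0, 0, 0],
    [-1, 15, 0, 0, 0, 0, 0],
    [-1, 8, 0, 0, 0, 0, 0],
    [-1, 2, 0, 0, 0, 0, 0],
    [-1, 0, 0, 0, 0, 0, 0],
    [-1, 0, 0, 0, 0, 0, 0]
  ]
}}

```text
time: 46.95
tool_pos: [0.4699, -0.4293, 0.1279]
ee_rot: [1.207, 1.209, -1.207]
force: [0.1, -0.1, -0.6]
finger_gap: 0.0852
```

>>> {"method": "apply_moves", "body": {
  "series": [
    [1, 0, 0, 0, 0, 0, 0],
    [1, 0, 0, 0, 0, 0, 0],
    [1, 0, 0, 0, 0, 0, 0],
    [1, 0, 0, 0, 0, 0, 0],
    [1, 0, 0, 0, 0, 0, 0],
    [1, 0, 0, 0, 0, 0, 0]
  ]
}}

```text
time: 47.45
tool_pos: [0.4697, -0.4295, 0.1281]
ee_rot: [1.207, 1.209, -1.207]
force: [-2.7, 0.4, 6.8]
finger_gap: 0.0632
```

>>> {"method": "apply_moves", "body": {
  "series": [
    [1, -10, 0, 0, 0, 0, 0],
    [1, -25, 0, 0, 0, 0, 0],
    [1, -30, 0, 0, 0, 0, 0],
    [1, -35, 0, 0, 0, 0, 0],
    [1, -35, 0, -10, 0, 0, 0],
    [1, -25, 0, -20, 0, 0, 0],
    [1, -10, 0, -30, 0, 0, 0],
    [1, 0, 1, -36, 0, 0, 0],
    [1, 0, 1, -36, 0, 0, 0],
    [1, 0, 1, -36, 0, 0, 0]
  ]
}}

```text
time: 48.28
tool_pos: [0.4715, -0.2595, 0.2978]
ee_rot: [1.208, 1.21, -1.207]
force: [0.8, 0.5, -3.8]
finger_gap: 0.0633
```

>>> {"method": "apply_moves", "body": {
  "series": [
    [1, 0, 2, -36, 0, 0, 0],
    [1, 0, 2, -36, 0, 0, 0],
    [1, 0, 2, -36, 0, 0, 0],
    [1, 0, 2, -36, 0, 0, 0],
    [1, 0, 2, -36, 0, 0, 0],
    [1, 0, 2, -36, 0, 0, 0],
    [1, 0, 2, -36, 0, 0, 0],
    [1, 0, 2, -36, 0, 0, 0],
    [1, 0, 2, -36, 0, 0, 0],
    [1, 0, 2, -36, 0, 0, 0]
  ]
}}

```text
time: 49.12
tool_pos: [0.4906, 0.1005, 0.2978]
ee_rot: [1.208, 1.21, -1.207]
force: [2.0, -0.2, -4.5]
finger_gap: 0.063
```

>>> {"method": "apply_moves", "body": {
  "series": [
    [1, 0, 2, -36, 0, 0, 0],
    [1, 0, 2, -36, 0, 0, 0],
    [1, 0, 2, -36, 0, 0, 0],
    [1, 0, 2, -36, 0, 0, 0],
    [1, 0, 2, -36, 0, 0, 0],
    [1, 0, 2, -36, 0, 0, 0],
    [1, 0, 1, -36, 0, 0, 0],
    [1, 0, 0, -32, 0, 0, 0],
    [1, 0, 0, -25, 0, 0, 0],
    [1, 0, 0, -13, 0, 0, 0]
  ]
}}

```text
time: 49.95
tool_pos: [0.5018, 0.4244, 0.2971]
ee_rot: [1.205, 1.213, -1.205]
force: [0.2, -0.6, -4.3]
finger_gap: 0.0629
```

>>> {"method": "apply_moves", "body": {
  "series": [
    [1, 0, 0, 0, 0, 0, 0],
    [1, 0, 0, 0, 0, 0, 0],
    [1, 0, 0, 0, 0, 0, 0]
  ]
}}

```text
time: 50.2
tool_pos: [0.5035, 0.4196, 0.2974]
ee_rot: [1.208, 1.209, -1.208]
force: [-0.1, 0.2, -4.7]
finger_gap: 0.0629
```

>>> {"method": "apply_moves", "body": {
  "series": [
    [1, 12, 1.7, 0, 0, 0, 0],
    [1, 25, 0, 0, 0, 0, 0],
    [1, 32, 0, 0, 0, 0, 0],
    [1, 30, 0, 0, 0, 0, 0],
    [1, 24, 0, 0, 0, 0, 0],
    [1, 16, 0, 0, 0, 0, 0],
    [1, 8, 0, 0, 0, 0, 0],
    [1, 3, 0, 0, 0, 0, 0],
    [1, 0, 0, 0, 0, 0, 0],
    [1, 0, 0, 0, 0, 0, 0]
  ]
}}

```text
time: 51.03
tool_pos: [0.5054, 0.421, 0.148]
ee_rot: [1.209, 1.21, -1.206]
force: [0.0, -0.5, -3.7]
finger_gap: 0.0632
```

>>> {"method": "apply_moves", "body": {
  "series": [
    [1, 2.5, 0, 0.5, 0, 0, 0],
    [1, 1.5, 0, 0, 0, 0, 0],
    [1, 1, 0, 0, 0, 0, 0],
    [1, 1, 0, 0, 0, 0, 0],
    [1, 0.5, 0, 0, 0, 0, 0],
    [1, 0, 0, 0, 0, 0, 0]
  ]
}}

```text
time: 51.53
tool_pos: [0.505, 0.421, 0.1421]
ee_rot: [1.208, 1.211, -1.206]
force: [-7.1, -2.7, 16.4]
finger_gap: 0.0632
```

>>> {"method": "apply_moves", "body": {
  "series": [
    [-1, -1, 0, 0, 0, 0, 0],
    [-1, 0, 0, 0, 0, 0, 0],
    [-1, 0, 0, 0, 0, 0, 0],
    [-1, 0, 0, 0, 0, 0, 0],
    [-1, -10, 0, 0, 0, 0, 0],
    [-1, -25, 0, 0, 0, 0, 0],
    [-1, -35, 0, 0, 0, 0, 0],
    [-1, -35, 0, 0, 0, 0, 0],
    [-1, -20, 0, 0, 0, 0, 0],
    [-1, 0, 0, -10, 0, 0, 0]
  ]
}}

```text
time: 52.37
tool_pos: [0.5069, 0.4299, 0.2726]
ee_rot: [1.215, 1.209, -1.203]
force: [1.2, -0.3, -0.6]
finger_gap: 0.0855
```

>>> {"method": "apply_moves", "body": {
  "series": [
    [-1, 0, -20, -20, 0, 0, 0],
    [-1, 0, -25, -20, 0, 0, 0],
    [-1, 0, -30, -20, 0, 0, 0],
    [-1, 0, -30, -20, 0, 0, 0],
    [-1, 0, -30, -20, 0, 0, 0],
    [-1, 0, -25, -10, 0, 0, 0],
    [-1, 0, -15, 0, 0, 0, 0],
    [-1, 0, 0, 0, 0, 0, 0],
    [-1, 0, 0, 0, 0, 0, 0],
    [-1, 0, 0, 0, 0, 0, 0]
  ]
}}

```text
time: 53.2
tool_pos: [0.3307, 0.5394, 0.2668]
ee_rot: [1.208, 1.209, -1.208]
force: [0.7, -0.3, 0.1]
finger_gap: 0.0853
```

```bash
python3 - <<'E'
from h import *
s=ctrl.sense();print(s["time"],s["tool_pos"],s["force"])
im=optics.capture("top")
cv2.imwrite("pics/t14.png",cv2.resize(im[190:290,115:225,::-1],None,fx=6,fy=6,interpolation=cv2.INTER_CUBIC))
cv2.imwrite("pics/t14b.png",cv2.resize(im[160:285,240:445,::-1],None,fx=3.9,fy=3.9,interpolation=cv2.INTER_CUBIC))
im=optics.capture("side"); cv2.imwrite("pics/s14.png",cv2.resize(im[100:300,140:400,::-1],None,fx=3,fy=3))
E
```

```text
53.2 [0.3306658  0.53939373 0.26677119] [ 0.73576598 -0.29303011  0.07595072]
```

View pics/t14.png

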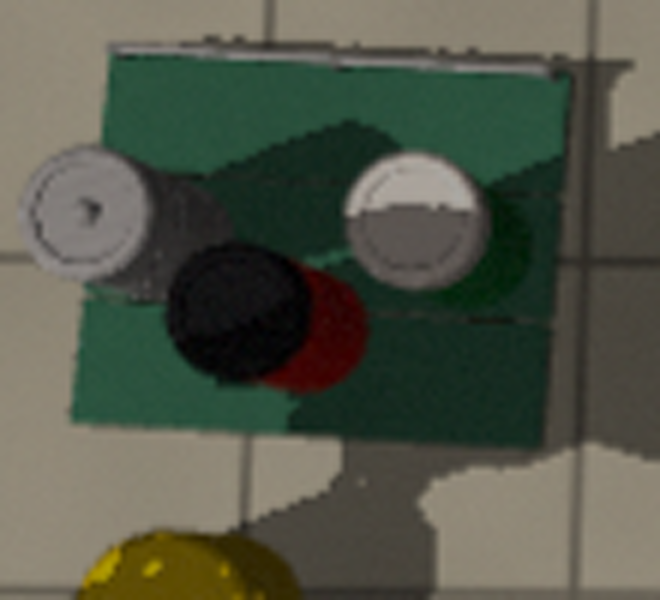

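View pics/t14b.png

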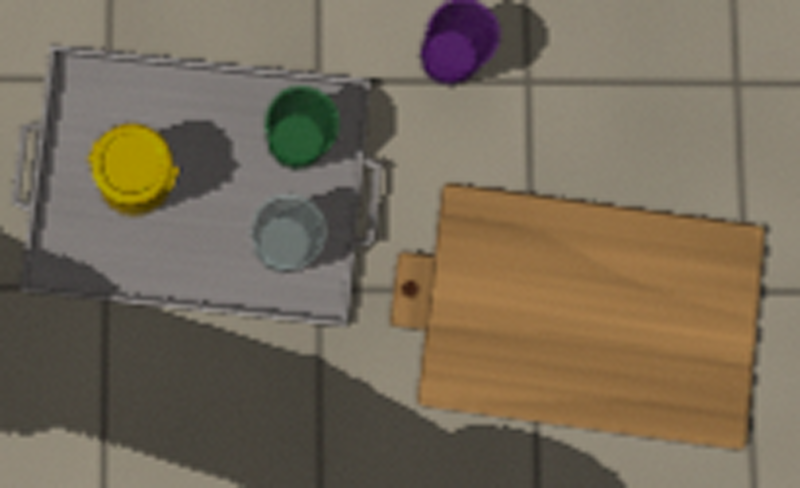

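View pics/s14.png

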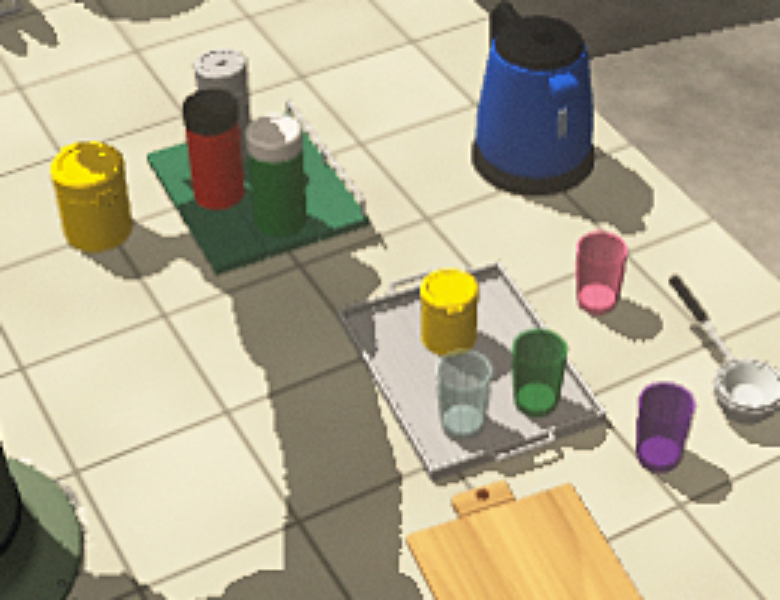

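All three dabbas sit at the same pixels as at the start (steel 88,213; red 239,310; green 415,221). The sugar jar stands upright in the tray's free half, and the glasses have not moved.

```bash
python3 -c "
from rig import ctrl
print(ctrl.finish_job())"
```

```text
the job is handed in; nothing more can be done
None
```

The job is done and handed in at about 53 s of the 144 s allowed. I moved the steel, red and green dabbas to the chopping board. Then I stood the small sugar jar in the free half of the tray, and put the dabbas back on the stand (green, red, steel).

**Dabbas:** in the last top picture each lid was within about a pixel (roughly 2 mm) of where it began. When I released each one, the arm was within about 1 mm of where it first gripped it. I felt contact before letting go every time.

**Sugar jar and glasses:** the last pictures show the jar upright on the tray, about 12 cm or more from both glasses. The glasses sit at their starting pixels. The gripper was open and clear of everything.

**Disagreements:** my first position estimates from the cameras differed by up to about 14 mm in y, because I had assumed a lid height a few millimetres too high. Combining the three views settled it, and the close-up views then matched to within a few pixels. A few fast transit moves ended up to about 13 mm short, and I corrected those before each grasp or set-down. No check failed at the end.

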